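# Unpin the tilt-out bin with the fork tool

### The arm

A 7-joint arm with a two-finger parallel gripper is mounted at the origin on the work surface. World frame = base frame: x ahead of the robot, y to its left, z up, the work surface at z = 0. Lengths are in m, angles in rad, forces in N, time in s.
With the tool pointing down it reaches from about 0.425 to 0.925 m from the base axis. Payload 6.8 kg.
Tool frame: the origin (TCP) lies midway between the tips of the shut fingers; the grasp point (between the pads) lies 19 mm behind it; z points along the fingers, y is the direction in which the jaws open and shut (so a half turn about z gives the same grasp; the last joint's range is limited). The gripper opens to 85 mm and grips with 20 to 120 N. Pads are 22 mm wide; open, the fingers measure 114 mm over their backs; the gripper's body (76 mm by 85 mm) begins 54 mm behind the grasp point. The pads swing forward as they close: fully open they stand 13 mm farther back than shut.
Start: joints at [1.209, 0.477, 0.022, 1.555, -0.011, 1.109, -0.083], TCP at [0.169, -0.653, 0.231] pointing down, gripper open.
Joint ranges: [-2.96, 2.96], [-0.34, 2.1], [-1.41, 1.46], [0.24, 2.44], [-1.37, 4.51], [0.17, 1.92], [-2.96, 2.96]. Speed limits (rad/s): [2.39, 2.39, 3.14, 3.14, 3.14, 3.14, 3.14].

### API

Orientations are given as a unit quaternion [w, x, y, z].
In Python, from station import bot gives the robot as it stands.
- The arm moves only by the shell command python3 -m jog 'ROWS' [FORCE]. ROWS is JSON, a list of rows, each a list of 3 entries, a list of its own where there are three numbers: the shift along the tool's x, y, z in mm, then the turn, a rotation vector about the tool's x, y, z in degrees, then the closure, from -1 (fully open) to 1 (shut). A call has 1 to 12 rows; each row shifts and turns the commanded pose from where the row before left it, along the tool's axes as they then stand; what a row does not reach is not made up. A row lasts 1/8 s, in which the tool goes at most 62.5 mm and 10.7 degrees, less where a joint would pass 70% of its speed; a pose out of reach is approached as far as the arm can. A call is refused whole if a number of a shift passes 62.5 or a number of a turn 10.7, either way. A call with a gripper value outside its range is refused whole. The fingers move at their own pace and stop on an object; FORCE is the grip in N (left out, the last holds). Time passes only in rows, so rows that do not move let the fingers close. It gives the time, the measured TCP pose, the force and the opening at its end, in the units of the state.
- bot.get_obs(): the state, without advancing time (a new reading comes with each control period).
- bot.read_camera(name): name is "scene" or "top" or "wrist"; returns (picture, depth): 400x640x3 uint8, red, green, blue; 400x640 float32, m along the optical axis (not along the pixel's ray), 0 where there is no reading.
- bot.camera_info(name): a dict with "fx", "fy", "cx", "cy" (pixels), "world_from_camera" (4x4, takes a point from camera to world coordinates); the wrist camera has in their place "mount" (4x4, takes a point from camera to tool coordinates, whose origin is the TCP and whose axes are the flange's). Camera axes: x right, y up, looking along -z (the intrinsics and any distortion apply to the point x, -y, -z); pixel columns grow to the right and rows downward; lengths in m; the calibration is good to about 2 mm. A picture is of the moment at which its call begins: read the wrist's pose just before it. camera_info takes no time and is no camera call.
- bot.hand_in(): hands the job in, once; it reports no verdict.
Trained networks look in the newest picture that a camera, given by its name, has taken for a name from the list of things; names that differ only in an ending like _2 or _b are one class to them, and where a whole thing is asked for, a point or a joint stands for the part that bears it (a point fixed in the world has none). Each returns a list of dicts, best first, with "score" (0 to 1); they miss things now and then, are a little off and sometimes report something else, mostly with a low value. They report only what shows in the picture. A call takes as long as a camera call.
- bot.find_in(camera, thing): "xy" ([column, row] as shares, 0 to 1, of the picture: columns of its width, rows of its height, amid what is visible of it).
- bot.cut_out(camera, thing): "pixels" (400x640 bool, what is visible of it) and "xy" ([column, row] as shares, 0 to 1, of the picture: columns of its width, rows of its height, amid what is visible of it).
- bot.landmark_of(camera, thing): "xy" ([column, row] as shares, 0 to 1, of the picture: columns of its width, rows of its height: a listed point, or the origin of a listed thing).
The state is a dict: "t": time; "q": joint angles; "joint_vel": joint speeds; "joint_torque": joint torques, N m; "eef_pos": TCP position; "tool_rot": TCP orientation; "contact_force": force on the tool from outside, world axes, zero at the start; "torque": the same for the moment, N m; "gripper_width": opening from 0.0 (shut) to 1.0 (fully open).
Only numpy, scipy, OpenCV 4.12 (cv2) and the standard library are available. Lean on these libraries where they do the work, as an engineer would, in place of code of your own. Each camera call takes 0.05 s, during which the arm holds its last target.

### The job

The tilt-out bin is pinned open: take the forked tool from its wooden rest, reach in under the wire shelf with it and use the fork, not the fingers, to push the spring bar's collar outwards until the bin comes free and swings shut by itself. Then let the bar spring back and put the tool back in its rest as you found it, leaving the pan, measuring cup, pinch bowl and glass stopper where they stand.

Things in the scene. Friction and masses are not known exactly. Their poses are not given: they have to be found in the camera images.
- cabinet: Open aluminium cabinet, fixed on the counter, 215 mm deep, 240 wide, 258 high, turned up to 0.2 rad about z. Origin on the counter under the middle of the bin's hinge line; x points from its open front inwards, away from the robot; y along the hinge, to the side with the spring bar; z up. Cheeks 10 mm thick, from x = -60 to 155 mm, outer faces at y = +-120 mm.
- shelf_rod (a point): Middle of the front rod of the wire shelf on the cabinet: steel rods 8 mm thick along the cabinet's y, from y = -210 to 240 mm, tops at z = 258 mm; front rod at x = -50 mm, the next at -10 mm. The spring bar lies 77 mm below it and 20 mm behind it, so the tool must come from the front with its handle leaning back; at 0.70 rad from vertical it clears the rod by about 10 mm.
- bar_neck (a point): Where the fork straddles the spring bar: on its axis, at (-30, 136, 170) mm in the cabinet's frame, half-way along the bare neck, 10 mm thick and 32 mm long, between the cheek's outer face (y = 120) and the collar. Fixed to the cabinet, same axes; does not move with the bar. A bracket strap lies 45 mm below the bar and its upright lug at y = 209 mm.
- spring_bar (a joint): How far the spring bar is pushed outwards along the cabinet's +y, in m: 0 at rest, 0.024 at its stop. Its round collar, 40 mm across and 8 mm thick, has its inner face at y = 152 mm at rest. Its inner tip stands in the eye of a lug on the bin's side and is out of it from about 0.008 on. The spring pushes back with 3 N at rest, 6 N at the stop; the bar returns by itself.
- bin (a joint): Tilt of the aluminium bin about its lower front edge, rad: 0 shut (upright in the cabinet), about 0.42 pinned open, its top tilted towards the robot. The bin is 130 mm deep, 196 wide, 165 high. Once the bar's tip is out of its lug a closing spring swings it shut within about a second.
- tool_grip (a point): Forked tool, 172 mm long, about 0.14 kg, loose: the place to grip, on its axis 130 mm from the fork's tips. z along the tool from the fork to the handle's end, x across the fork from tine to tine, y through the thickness. Flat wooden handle 36 mm wide (x), 20 mm thick (y), from 62 to 172 mm from the tips; grip it across the 20 mm.
- fork_tip (a point): Middle of the forked tool between the tips of its two tines, same axes as tool_grip. Steel fork 36 mm wide and 8 mm thick; tines 8 mm wide, gap between them 20 mm wide and 34 mm deep.
- rest_grip (a point): Where tool_grip is when the tool stands in its fixed wooden rest, fork down, handle leaning back 0.70 rad towards the robot's side. Axes of the rest: z up, x level and opposite to the lean, y level. The tool's z axis in the rest is (-0.644, 0, 0.765) in them.
- rest_foot (a point): Where fork_tip is when the tool stands in its rest; axes of the rest. The rest is a leaning trough, open on top and on its upper (+x) side: back board under the tool, its top 16 mm flared, cheeks 5.5 mm clear of the handle on either side in y, a foot under the tips. Its walls end 94 mm up the axis from here; above that the handle is free. The tool comes out and goes back along its axis.
- pan_mid (a point): Paella pan, 240 mm across, 40 mm high, with two loop handles (284 mm over them) and a wooden paddle in it; its centre, half-way up. Leave it alone.
- cup_mid (a point): Stainless measuring cup, 80 mm across, 75 mm high, with a flat handle reaching 128 mm from the centre; its centre, half-way up. Leave it alone.
- bowl_mid (a point): White ceramic pinch bowl, 90 mm across, 35 mm high; its centre, half-way up. Leave it alone.
- stopper_mid (a point): Glass cruet stopper, 48 mm across, 70 mm high; its centre, half-way up. Leave it alone.

How it is judged:
On the way, in this order (a step that is already met when the one before it is completed fails the run):
1. the forked tool is lifted out of its rest (distance between tool_grip and rest_grip above 0.06 m), for 0.1 s.
2. the spring bar is pushed outwards by the tool (value of joint spring_bar above 0.006 m and contact force between fork_tool and spring_bar above 0.5 N), for 0.05 s.
3. the bin has swung shut (value of joint bin below 0.04 rad), for 0.2 s.
At the end, for the whole second after the job is handed in: The bin is shut (within 0.04 rad), the spring bar has sprung back (within 3 mm), and the tool is at rest in its rest, fork down: its grip point within 20 mm of rest_grip, leaning 0.55 to 0.85 rad from vertical, its thickness axis within 0.3 rad of the rest's y (value of joint bin below 0.04 rad and value of joint spring_bar below 0.003 m and distance between tool_grip and rest_grip below 0.02 m and angle between tool_grip's own z axis and vertical between 0.55 and 0.85 rad and angle between the y axis of tool_grip and the y axis of rest_grip, either way round below 0.3 rad and linear speed of fork_tool below 0.02 m/s); the robot touches nothing.
It fails at once if the fingers push the spring bar (contact force between the fingers and spring_bar above 0.5 N).
It fails at once if the pan, cup, bowl or stopper is moved by more than 20 mm (distance of any of pan_mid, cup_mid, bowl_mid, stopper_mid from where it was at the start of the episode above 0.02 m).
It also fails if it takes over 64 s, if anything falls off the work surface, if the arm or the gripper's body presses on something with over 40 N, if the wrist force passes 120 N, or if a joint passes its speed limit or range.

## Working session

There is one attempt and no reset: what is moved stays moved. The work goes in short steps, Python scripts to look and compute and a shell command to move; the robot and the scene stay as the last step left them, time stands still between calls to the robot, and variables do not carry over. Pictures are saved under pics/ and viewed, and the job is handed in when it is done.

```bash
ls; mkdir -p pics; cat > h.py <<'E'
import numpy as np, cv2
from scipy.spatial.transform import Rotation as R
from station import bot
def cam(name,obs=None):
    i=bot.camera_info(name)
    if 'world_from_camera' in i: T=np.array(i['world_from_camera'])
    else:
        o=obs or bot.get_obs(); T=np.eye(4); q=o['tool_rot']
        T[:3,:3]=R.from_quat([q[1],q[2],q[3],q[0]]).as_matrix(); T[:3,3]=o['eef_pos']; T=T@np.array(i['mount'])
    return i,T
def unproj(i,T,u,v,d):
    p=np.array([(u-i['cx'])/i['fx']*d, -(v-i['cy'])/i['fy']*d, -d,1.0]); return (T@p)[:3]
def proj(i,T,P):
    p=np.linalg.inv(T)@np.append(P,1); d=-p[2]
    return i['cx']+i['fx']*p[0]/d, i['cy']-i['fy']*p[1]/d, d
def cloud(i,T,dep):
    v,u=np.mgrid[0:dep.shape[0],0:dep.shape[1]]
    p=np.stack([(u-i['cx'])/i['fx']*dep,-(v-i['cy'])/i['fy']*dep,-dep],-1)
    return p@T[:3,:3].T+T[:3,3]
E
python3 - <<'E'
from h import *
o=bot.get_obs(); print(o)
for n in ['scene','top','wrist']:
    i,T=cam(n); print(n,i)
    im,d=bot.read_camera(n); cv2.imwrite(f'pics/{n}0.png',im[:,:,::-1]); np.save(f'{n}0.npy',d)
E
```

```text
pics
{'t': 0.0, 'q': array([ 1.20892457,  0.47783471,  0.02236454,  1.55647133, -0.01150728,
        1.10931708, -0.08313324]), 'joint_vel': array([ 0.00060014, -0.00132985, -0.00081111, -0.00022001,  0.00071283,
        0.00017553, -0.00023995]), 'joint_torque': array([-2.17660358e-04, -5.96451259e+01,  1.60761539e+00, -2.81202632e+01,
        1.23947219e-02,  9.42163635e-03, -2.85760552e-05]), 'eef_pos': array([ 0.16928092, -0.6527979 ,  0.23029461]), 'tool_rot': array([-9.31103264e-04,  9.91962682e-01,  1.26527201e-01, -1.93385916e-04]), 'contact_force': array([ 0.11897477,  0.48341735, -0.19301881]), 'torque': array([0.01870071, 0.03441515, 0.00702132]), 'gripper_width': 1.0025985498679018}
scene {'fx': 434.15264212804715, 'fy': 434.15264212804715, 'cx': 325.6648418378568, 'cy': 201.54843459446278, 'world_from_camera': array([[ 0.35452316, -0.6465449 ,  0.67549465,  1.15809415],
       [ 0.93488954,  0.2583633 , -0.24337205, -0.2156889 ],
       [-0.01717207,  0.71779391,  0.69604384,  0.80333603],
       [ 0.        ,  0.        ,  0.        ,  1.        ]])}
top {'fx': 420.9136
[... 210 characters left out ...]
9354e-01,  8.15584544e-04, -3.19431757e-02,
         4.06834054e-03],
       [-3.11916551e-02,  1.92100912e-01,  9.80879361e-01,
         1.11137896e+00],
       [ 0.00000000e+00,  0.00000000e+00,  0.00000000e+00,
         1.00000000e+00]])}
wrist {'fx': 348.2857996065119, 'fy': 348.2857996065119, 'cx': 319.7727023883419, 'cy': 203.78805780056854, 'mount': array([[ 1.79706546e-04,  9.45608900e-01,  3.25305664e-01,
         8.45322542e-02],
       [ 9.99999696e-01,  7.68516273e-05, -7.75818258e-04,
        -1.82878068e-04],
       [-7.58620920e-04,  3.25305705e-01, -9.45608599e-01,
        -1.41105391e-01],
       [ 0.00000000e+00,  0.00000000e+00,  0.00000000e+00,
         1.00000000e+00]])}
```

View pics/scene0.png

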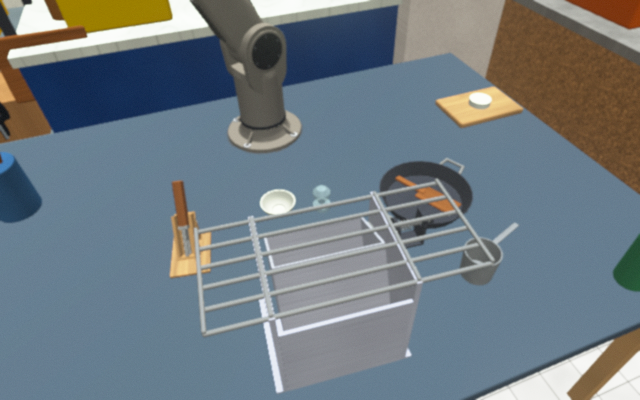

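View pics/top0.png

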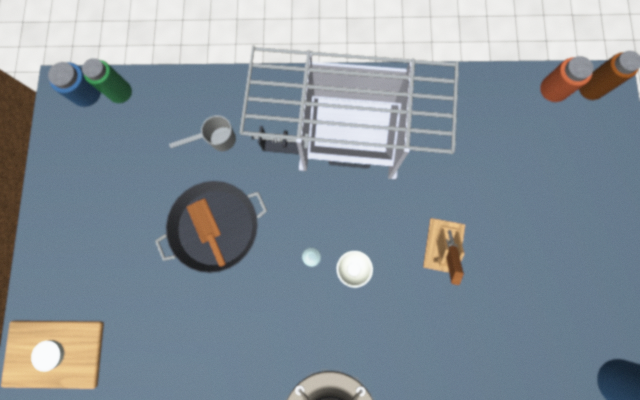

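View pics/wrist0.png

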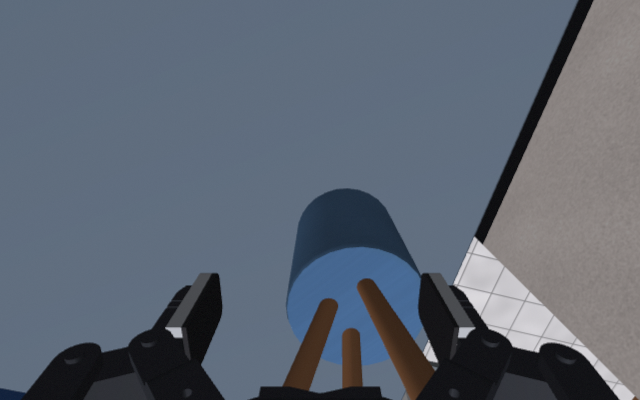

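The scene and top pictures show the cabinet ahead of the robot, slightly to its left, with the wire shelf over it. The tool and rest are at top px (450,250), the bowl at (355,268), the stopper at (312,257), the pan at (212,225) and the cup at (218,132). The spring bar is near top px (275,140).

```bash
python3 - <<'E'
from h import *
for n in ['top','scene']:
    i,T=cam(n); im,d=bot.read_camera(n); np.save(f'{n}1.npy',d)
    for th in ['cabinet','shelf_rod','bar_neck','spring_bar','tool_grip','fork_tip','rest_grip','rest_foot','pan_mid','cup_mid','bowl_mid','stopper_mid']:
        try: r=bot.landmark_of(n,th)
        except Exception as e: print(n,th,'ERR',e); continue
        for k in r[:2]:
            u,v=k['xy'][0]*640,k['xy'][1]*400
            dd=d[min(399,int(v)),min(639,int(u))]
            print(n,th,round(k['score'],2),round(u,1),round(v,1),round(float(dd),3),unproj(i,T,u,v,dd).round(3))
print(bot.get_obs()['t'])
E
```

```text
top cabinet 0.83 348.7 150.5 1.082 [ 0.666 -0.049  0.069]
top shelf_rod 0.71 341.6 140.3 0.898 [ 0.633 -0.025  0.251]
top bar_neck 0.89 292.3 140.3 0.981 [0.659 0.088 0.175]
top spring_bar ERR it knows: bar_neck, bowl_mid, cabinet, cup_mid, fork_tip, pan_mid, rest_foot, rest_grip, shelf_rod, stopper_mid, tool_grip
top tool_grip 0.82 453.7 265.9 0.943 [ 0.373 -0.277  0.146]
top fork_tip 0.8 448.5 234.9 1.052 [ 0.452 -0.297  0.049]
top fork_tip 0.63 309.7 255.2 1.035 [0.399 0.049 0.068]
top rest_grip 0.88 453.9 265.5 0.943 [ 0.374 -0.278  0.146]
top rest_foot 0.75 449.9 237.3 1.039 [ 0.445 -0.296  0.062]
top rest_foot 0.51 452.2 264.2 0.948 [ 0.377 -0.275  0.141]
top pan_mid 0.85 211.0 225.8 1.115 [0.478 0.314 0.01 ]
top cup_mid 0.85 219.1 128.4 1.178 [ 0.753  0.309 -0.   ]
top bowl_mid 0.9 354.5 267.4 1.087 [ 0.372 -0.064  0.005]
top stopper_mid 0.63 309.6 258.1 1.033 [0.392 0.049 0.069]
scene shelf_rod 0.84 323.7 206.1 0.787 [ 0.63 -0.03  0.25]
scene bar_neck 0.83 386.2 226.7 0.0 [ 1.158 -0.216  0.803]
scene spring_bar ERR it knows: bar_neck, bowl_mid, cabinet, cup_mid, fork_tip, pan_mid, rest_foot, rest_grip, shelf_rod, stopper_mid, tool_grip
scene tool_grip 0.85 178.4 197.7 0.971 [ 0.379 -0.285  0.139]
scene fork_tip 0.64 187.6 254.3 0.981 [ 0.462 -0.299  0.04 ]
scene rest_foot 0.88 186.1 257.0 0.977 [ 0.467 -0.304  0.039]
scene pan_mid 0.58 420.5 197.7 1.144 [0.468 0.299 0.01 ]
scene cup_mid 0.72 481.1 263.1 0.688 [0.844 0.157 0.25 ]
scene bowl_mid 0.56 278.5 205.2 1.137 [ 0.353 -0.057  0.007]
scene stopper_mid 0.82 320.3 193.2 1.083 [0.409 0.041 0.065]
1.35
```

```bash
python3 - <<'E'
from h import *
for n in ['top','scene']:
    i,T=cam(n); d=np.load(f'{n}1.npy'); P=cloud(i,T,d); v=d>0
    # rods
    m=v&(P[...,2]>0.248)&(P[...,2]<0.268)&(P[...,0]>0.55)&(P[...,0]<0.95)&(abs(P[...,1])<0.4)
    Q=P[m]; print(n,len(Q),Q.min(0).round(3),Q.max(0).round(3),np.median(Q[:,2]))
    # fit yaw by maximizing sharpness of the x' histogram
    best=[]
    for a in np.arange(-0.25,0.25,0.005):
        xs=Q[:,0]*np.cos(a)+Q[:,1]*np.sin(a)
        h,_=np.histogram(xs,bins=np.arange(0.5,1,0.003)); best.append(((h.astype(float)**2).sum(),a))
    a=max(best)[1]; print('yaw',a)
    xs=Q[:,0]*np.cos(a)+Q[:,1]*np.sin(a); ys=-Q[:,0]*np.sin(a)+Q[:,1]*np.cos(a)
    h,e=np.histogram(xs,bins=np.arange(0.58,0.85,0.004)); print([(round(x,3),k) for x,k in zip(e,h)])
    print('y range',np.percentile(ys,[0.5,99.5]))
    # handle
    m=v&(P[...,2]>0.095)&(P[...,2]<0.2)&(P[...,0]>0.28)&(P[...,0]<0.48)&(P[...,1]<-0.22)&(P[...,1]>-0.36)
    Q=P[m]; c=Q.mean(0); w=np.linalg.svd(Q-c)[2]; print('handle',len(Q),c.round(4),w.round(3)); print(Q.min(0).round(3),Q.max(0).round(3))
E
python3 - <<'E'
import cv2
a=cv2.imread('pics/top0.png')
cv2.imwrite('pics/t_rest.png',cv2.resize(a[205:300,390:510],None,fx=6,fy=6,interpolation=cv2.INTER_CUBIC))
cv2.imwrite('pics/t_cab.png',cv2.resize(a[40:190,190:470],None,fx=2.8,fy=2.8,interpolation=cv2.INTER_CUBIC))
a=cv2.imread('pics/scene0.png')
cv2.imwrite('pics/s_rest.png',cv2.resize(a[170:285,150:270],None,fx=5,fy=5,interpolation=cv2.INTER_CUBIC))
E
```

```text
top 5590 [ 0.604 -0.276  0.248] [0.854 0.194 0.264] 0.2519263803797427
yaw -0.09499999999999986
[(np.float64(0.58), np.int64(0)), (np.float64(0.584), np.int64(0)), (np.float64(0.588), np.int64(0)), (np.float64(0.592), np.int64(0)), (np.float64(0.596), np.int64(0)), (np.float64(0.6), np.int64(0)), (np.float64(0.604), np.int64(0)), (np.float64(0.608), np.int64(0)), (np.float64(0.612), np.int64(0)), (np.float64(0.616), np.int64(2)), (np.float64(0.62), np.int64(20)), (np.float64(0.624), np.int64(280)), (np.float64(0.628), np.int64(378)), (np.float64(0.632), np.int64(145)), (np.float64(0.636), np.int64(30)), (np.float64(0.64), np.int64(29)), (np.float64(0.644), np.int64(31)), (np.float64(0.648), np.int64(26)), (np.float64(0.652), np.int64(30)), (np.float64(0.656), np.int64(32)), (np.float64(0.66), np.int64(24)), (np.float64(0.664), np.int64(256)), (np.float64(0.668), np.int64(386)), (np.float64(0.672), np.int64(129)), (np.float64(0.676), np.int64(33)), (np.float64(0.68), np.int64(31)), (np.float64(0.684), np.int64(28)), (np.float64(0.688), np.int64(26)), (np.float64(0.692), np.int64(32)),
[... 3433 characters left out ...]
4(0.788), np.int64(691)), (np.float64(0.792), np.int64(79)), (np.float64(0.796), np.int64(54)), (np.float64(0.8), np.int64(52)), (np.float64(0.804), np.int64(53)), (np.float64(0.808), np.int64(54)), (np.float64(0.812), np.int64(48)), (np.float64(0.816), np.int64(52)), (np.float64(0.82), np.int64(67)), (np.float64(0.824), np.int64(526)), (np.float64(0.828), np.int64(835)), (np.float64(0.832), np.int64(25)), (np.float64(0.836), np.int64(0)), (np.float64(0.84), np.int64(0)), (np.float64(0.844), np.int64(0))]
y range [-0.19986638  0.25390237]
handle 553 [ 0.386  -0.286   0.1268] [[ 0.656 -0.161 -0.737]
 [-0.114  0.945 -0.308]
 [ 0.746  0.286  0.601]]
[ 0.338 -0.315  0.095] [ 0.422 -0.269  0.167]
```

View pics/t_rest.png

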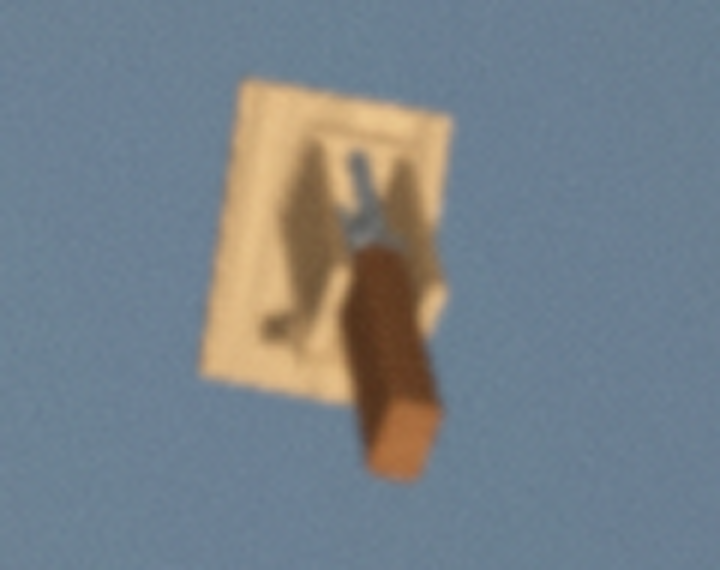

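View pics/t_cab.png

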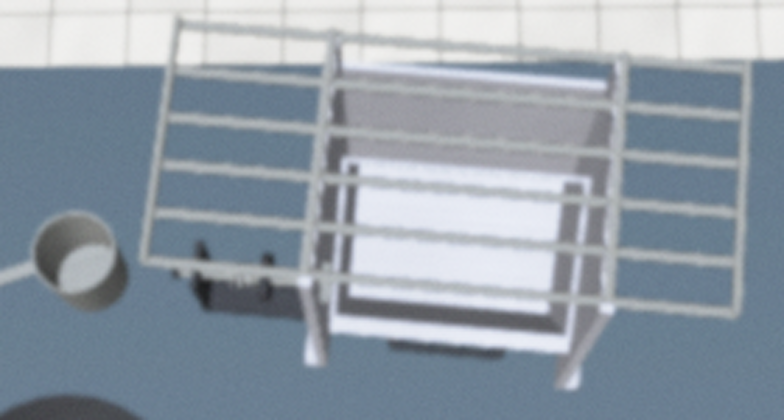

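View pics/s_rest.png

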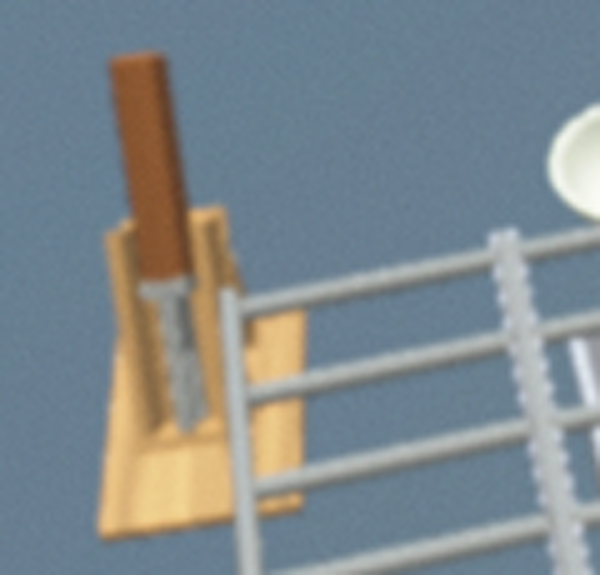

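Top crop: the tool leans towards the robot with its rest turned slightly clockwise, and the base board edge runs from (245,80) to (205,375). The cabinet crop shows the bar and bracket near crop px (235,275), in front of and under the shelf's left part. Next I'll triangulate the landmarks from both views.

```bash
python3 - <<'E'
from h import *
px={'shelf_rod':((341.6,140.3),(323.7,206.1)),'bar_neck':((292.3,140.3),(386.2,226.7)),'tool_grip':((453.7,265.9),(178.4,197.7)),
'fork_tip':((448.5,234.9),(187.6,254.3)),'rest_foot':((449.9,237.3),(186.1,257.0)),'stopper':((309.6,258.1),(320.3,193.2)),'bowl':((354.5,267.4),(278.5,205.2)),'pan':((211,225.8),(420.5,197.7)),'cup':((219.1,128.4),(481.1,263.1))}
C=[cam('top'),cam('scene')]
for k,pp in px.items():
    A=np.zeros((3,3));b=np.zeros(3);L=[]
    for (i,T),(u,v) in zip(C,pp):
        o=T[:3,3]; r=unproj(i,T,u,v,1.)-o; r/=np.linalg.norm(r); M=np.eye(3)-np.outer(r,r); A+=M;b+=M@o; L.append((o,M))
    X=np.linalg.solve(A,b); print(k,X.round(4),[round(float(np.linalg.norm(M@(X-o)))*1000,1) for o,M in L])
# base board of the rest
for (i,T),n in zip(C,['top','scene']):
    d=np.load(n+'1.npy');P=cloud(i,T,d)
    m=(d>0)&(P[...,2]>0.006)&(P[...,2]<0.03)&(P[...,0]>0.3)&(P[...,0]<0.56)&(P[...,1]<-0.2)&(P[...,1]>-0.4)
    Q=P[m]; print(n,len(Q),np.median(Q[:,2]),Q.min(0),Q.max(0)); print(cv2.minAreaRect((Q[:,:2]*1000).astype(np.float32)))
# cabinet frame from rods: mean of both: yaw fine
for (i,T),n in zip(C,['top','scene']):
    d=np.load(n+'1.npy');P=cloud(i,T,d)
    m=(d>0)&(P[...,2]>0.24)&(P[...,2]<0.268); Q=P[m]
    a=-0.095; xs=Q[:,0]*np.cos(a)+Q[:,1]*np.sin(a); ys=-Q[:,0]*np.sin(a)+Q[:,1]*np.cos(a)
    for x0 in (0.628,0.668,0.708,0.748):
        s=(abs(xs-x0)<0.009)
        for _ in range(3):
            p=np.polyfit(ys[s],xs[s],1); s=abs(xs-np.polyval(p,ys))<0.006
        print(n,x0,'slope',p[0].round(4),'x at y=.02',np.polyval(p,.02).round(4),'z',np.percentile(Q[s,2],[10,50,90]).round(4),'y',np.percentile(ys[s],[0.2,99.8]).round(4))
E
```

```text
shelf_rod [ 0.6325 -0.0273  0.251 ] [2.9, 2.9]
bar_neck [0.6589 0.0881 0.1758] [0.5, 0.5]
tool_grip [ 0.3733 -0.2834  0.1328] [2.4, 2.4]
fork_tip [ 0.454  -0.3009  0.0319] [0.6, 0.6]
rest_foot [ 0.4492 -0.3072  0.0194] [1.2, 1.2]
stopper [0.3923 0.0484 0.0485] [2.0, 2.0]
bowl [ 0.3714 -0.0618  0.0263] [1.1, 1.1]
pan [0.4738 0.304  0.0167] [8.6, 8.6]
cup [0.7321 0.2923 0.053 ] [2.4, 2.4]
top 812 0.009288581430671683 [ 0.31663166 -0.39794029  0.0060005 ] [ 0.55669494 -0.20512752  0.02998712]
((437.0310974121094, -301.5733642578125), (240.90464782714844, 191.84429931640625), 0.5646799802780151)
scene 747 0.008132336745189539 [ 0.36772326 -0.34877547  0.0060041 ] [ 0.49973942 -0.24175294  0.02994185]
((431.1690368652344, -295.9647216796875), (89.86908721923828, 123.60435485839844), 79.2143783569336)
top 0.628 slope 0.0018 x at y=.02 0.6293 z [0.2488 0.2513 0.2541] y [-0.1997  0.2542]
top 0.668 slope 0.0019 x at y=.02 0.6692 z [0.2486 0.2513 0.2546] y [-0.1983  0.255 ]
top 0.708 slope 0.0016 x at y=.02 0.7091 z [0.2487 0.2514 0.2546] y [-0.1984  0.2555]
top 0.748 slope 0.0019 x at y=.02 0.749 z [0.2485 0.2515 0.2546] y [-0.1988  0.2546]
scene 0.628 slope -0.0003 x at y=.02 0.6296 z [0.2464 0.2496 0.2518] y [-0.1987  0.2533]
scene 0.668 slope 0.0 x at y=.02 0.6694 z [0.2465 0.2497 0.252 ] y [-0.1995  0.2529]
scene 0.708 slope 0.0002 x at y=.02 0.7093 z [0.2466 0.2498 0.2521] y [-0.2001  0.254 ]
scene 0.748 slope -0.0 x at y=.02 0.7492 z [0.2468 0.2498 0.2522] y [-0.1991  0.253 ]
```

```bash
python3 - <<'E'
from h import *
for n in ['top','scene']:
    i,T=cam(n);d=np.load(n+'1.npy');P=cloud(i,T,d)
    for (x0,y0) in [(0.45,0.0),(0.5,-0.15),(0.6,-0.35),(0.3,0.1),(0.55,0.1),(.4,-.4)]:
        m=(d>0)&(abs(P[...,0]-x0)<0.02)&(abs(P[...,1]-y0)<0.02); print(n,x0,y0,m.sum(),np.percentile(P[m][:,2],[10,50,90]).round(4) if m.sum() else '')
    m=(d>0)&(P[...,2]>0.005)&(P[...,2]<0.015)&(P[...,0]>0.36)&(P[...,0]<0.51)&(P[...,1]<-0.23)&(P[...,1]>-0.36)
    Q=P[m]; print(len(Q),cv2.minAreaRect((Q[:,:2]*1000).astype(np.float32)))
    im=m.astype(np.uint8)*255
    cv2.imwrite(f'pics/m_{n}.png',im)
E
```

```text
top 0.45 0.0 225 [-0.0021  0.0006  0.003 ]
top 0.5 -0.15 228 [-0.0018  0.0008  0.0034]
top 0.6 -0.35 217 [-0.0018  0.001   0.004 ]
top 0.3 0.1 245 [-0.0023  0.0003  0.0031]
top 0.55 0.1 213 [-0.0017  0.0009  0.0039]
top 0.4 -0.4 237 [-0.0012  0.001   0.0034]
784 ((435.14752197265625, -294.4070739746094), (147.4319305419922, 124.244140625), 0.3465558588504791)
scene 0.45 0.0 32 [-0.0015  0.0004  0.0019]
scene 0.5 -0.15 94 [-0.0021 -0.0002  0.0017]
scene 0.6 -0.35 331 [-0.0023 -0.0004  0.0016]
scene 0.3 0.1 131 [-0.0022 -0.      0.002 ]
scene 0.55 0.1 0 
scene 0.4 -0.4 224 [-0.0023 -0.0002  0.0015]
758 ((431.9548645019531, -297.3155212402344), (94.84385681152344, 123.75355529785156), 80.70030212402344)
```

```bash
python3 -m jog '[[[0,0,-40],[0,0,10],-1],[[40,-30,0],[0,0,8],-1],[[60,-40,0],[0,0,6],-1]]'; python3 -c "
from h import *
o=bot.get_obs(); print(o['t'],o['eef_pos'],o['q'].round(2)); q=o['tool_rot']; print(R.from_quat([q[1],q[2],q[3],q[0]]).as_matrix().round(3))"
```

```text
t: 1.72
eef_pos: [0.26, -0.5891, 0.2721]
tool_rot: [0.001, 0.996, -0.087, 0.0]
contact_force: [1.3, 0.4, -1.4]
gripper_width: 0.996
1.725 [ 0.25997038 -0.58914365  0.27209571] [ 1.    0.39  0.08  1.59 -0.03  1.16 -0.66]
[[ 0.985 -0.172 -0.   ]
 [-0.172 -0.985 -0.002]
 [ 0.     0.002 -1.   ]]
```

```bash
python3 -m jog '[[[15,-54,-15],[0,0,0],-1],[[15,-54,-15],[0,0,0],-1],[[15,-54,-10],[0,0,0],-1],[[15,-54,-5],[0,0,0],-1],[[15,-54,0],[0,0,0],-1],[[8,-48,0],[0,0,0],-1],[[0,0,0],[0,0,0],-1]]'; python3 - <<'E'
from h import *
o=bot.get_obs(); print(o['t'],o['eef_pos'],o['q'].round(2),o['contact_force'])
im,d=bot.read_camera('wrist'); cv2.imwrite('pics/w1.png',im[:,:,::-1]); np.save('w1.npy',d)
i,T=cam('wrist',o); np.save('w1T.npy',T)
for th in ['tool_grip','fork_tip','rest_grip','rest_foot']:
    for k in bot.landmark_of('wrist',th)[:2]:
        u,v=k['xy'][0]*640,k['xy'][1]*400; dd=d[min(399,int(v)),min(639,int(u))]
        print(th,round(k['score'],2),round(u,1),round(v,1),unproj(i,T,u,v,dd).round(4))
E
```

```text
t: 2.6
eef_pos: [0.3969, -0.285, 0.3167]
tool_rot: [-0.0, 0.997, -0.079, 0.001]
contact_force: [-0.7, -1.3, 0.0]
gripper_width: 1.001
2.6 [ 0.39691201 -0.28496059  0.31673763] [ 0.6   0.1  -0.12  1.87  0.01  1.17 -1.25] [-0.65921239 -1.26346316  0.009471  ]
tool_grip 0.72 325.7 202.9 [ 0.3746 -0.2868  0.1458]
fork_tip 0.58 328.6 105.6 [ 0.4562 -0.3042  0.0467]
rest_foot 0.98 324.6 108.1 [ 0.4544 -0.2993  0.0507]
rest_foot 0.69 327.9 108.4 [ 0.4536 -0.3028  0.0518]
```

View pics/w1.png

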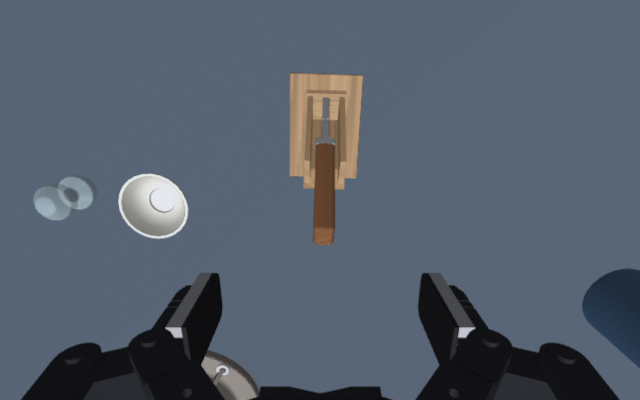

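The wrist picture shows the rest, its board at (290-362, 73-178), with the handle from (325,140) to (323,243). It is nearly in line with the gripper's x, so the yaw is already close.

```bash
python3 - <<'E'
from h import *
i,_=cam('wrist'); T=np.load('w1T.npy'); d=np.load('w1.npy'); P=cloud(i,T,d)
im=cv2.imread('pics/w1.png'); hsv=cv2.cvtColor(im,cv2.COLOR_BGR2HSV)
print('tool yaw',np.arctan2(T[1,1],T[0,1]), 'handle px',im[190,325],'wood',im[85,300])
m=(d>0)&(P[...,2]>0.07)&(P[...,2]<0.2); m[:, :290]=0; m[:,360:]=0; m[:130]=0; m[250:]=0
red=(im[...,2].astype(int)-im[...,0]>45)&(im[...,2]<150); 
m2=cv2.erode((m&red).astype(np.uint8),np.ones((3,3)))>0
Q=P[m2]; print(len(Q))
c=Q.mean(0); 
for _ in range(5):
    w=np.linalg.svd(Q-c,full_matrices=False)[2]; n=w[2]; r=(Q-c)@n; k=abs(r)<0.004; Q=Q[k]; c=Q.mean(0)
a=w[0]*np.sign(w[0][2]); n=n*np.sign(n[2])
print(len(Q),'c',c.round(4),'axis',a.round(3),'lean',np.arccos(a[2]),'yaw',np.arctan2(-a[1],-a[0]),'normal',n.round(3),'yaw n',np.arctan2(n[1],n[0]))
# extents
s=Q@a; print('axis extent',s.min()-c@a,s.max()-c@a); b=np.cross(n,a); s=(Q-c)@b; print('width',np.percentile(s,[1,99]))
# board
m=(d>0)&(P[...,2]>0.005)&(P[...,2]<0.018)&(P[...,0]>0.3)&(P[...,0]<0.53)&(P[...,1]<-0.22)&(P[...,1]>-0.38)
m=cv2.morphologyEx(m.astype(np.uint8),cv2.MORPH_OPEN,np.ones((3,3)))>0
B=P[m]; r=cv2.minAreaRect((B[:,:2]*1000).astype(np.float32)); print('board',r,np.median(B[:,2]))
# table
print('table',np.median(P[40:60,450:550,2]))
E
```

```text
tool yaw -0.15748856663892624 handle px [42 63 94] wood [122 156 188]
1674
1378 c [ 0.3919 -0.2881  0.1254] axis [-0.64   0.146  0.754] lean 0.7166380687410866 yaw -0.2246997010221207 normal [ 0.742 -0.135  0.656] yaw n -0.18023235071876012
axis extent -0.06477712667884147 0.055427118987808666
width [-0.02015146  0.01922413]
board ((428.2586669921875, -295.0970458984375), (89.65589904785156, 128.84263610839844), 79.29117584228516) 0.00642296928374958
table -0.001484931933721595
```

```bash
python3 - <<'E'
from h import *
i,_=cam('wrist'); T=np.load('w1T.npy'); d=np.load('w1.npy'); P=cloud(i,T,d)
yw=-0.185; X=np.array([np.cos(yw),np.sin(yw),0]);Y=np.array([-np.sin(yw),np.cos(yw),0]);Z=np.array([0,0,1.])
ax=-0.644*X+0.765*Z; tx=0.765*X+0.644*Z
m=(d>0)&(P[...,2]>0.1)&(P[...,2]<0.2); m[:, :290]=0; m[:,360:]=0; m[250:]=0
Q=P[m]; y=Q@Y; s=Q@ax; t=Q@tx
print(len(Q),'y pct',np.percentile(y,[1,10,50,90,99]).round(4))
for z0 in np.arange(s.min(),s.max(),0.01):
    k=(s>=z0)&(s<z0+0.01); print(z0.round(3),k.sum(),'y',np.percentile(y[k],[3,50,97]).round(4),'t',np.percentile(t[k],[5,50,95]).round(4))
E
```

```text
2067 y pct [-0.2314 -0.22   -0.2112 -0.2024 -0.1911]
-0.221 214 y [-0.2322 -0.2107 -0.1902] t [0.4139 0.4163 0.4179]
-0.211 265 y [-0.232  -0.2108 -0.1904] t [0.4061 0.4154 0.4171]
-0.201 162 y [-0.2211 -0.2119 -0.202 ] t [0.4127 0.4159 0.417 ]
-0.191 167 y [-0.2211 -0.2111 -0.2021] t [0.4131 0.4157 0.4168]
-0.181 178 y [-0.2211 -0.2112 -0.2015] t [0.4124 0.4156 0.4168]
-0.171 190 y [-0.221  -0.2113 -0.2018] t [0.4128 0.4158 0.4171]
-0.161 190 y [-0.221  -0.2114 -0.202 ] t [0.413  0.4157 0.4168]
-0.151 207 y [-0.221  -0.2115 -0.2014] t [0.4127 0.4157 0.4168]
-0.141 465 y [-0.2203 -0.2114 -0.2017] t [0.3866 0.4115 0.4164]
-0.131 29 y [-0.2168 -0.2091 -0.2055] t [0.3878 0.399  0.4094]
```

```bash
python3 -m jog '[[[-14,2,40],[0,0,1.6],-1],[[-13,1,40],[0,0,0],-1],[[0,0,40],[0,0,0],-1],[[0,0,30],[0,0,0],-1],[[0,0,0],[0,0,0],-1],[[0,0,0],[0,0,0],-1]]'; python3 - <<'E'
from h import *
o=bot.get_obs(); print(o['t'],o['eef_pos'],o['q'].round(2),o['contact_force'])
q=o['tool_rot'];M=R.from_quat([q[1],q[2],q[3],q[0]]).as_matrix();print(M.round(4))
print('todo tool mm', (M.T@(np.array([.370,-.284,.108])-o['eef_pos'])*1000).round(1), 'yaw',np.arctan2(M[1,0],M[0,0]))
im,d=bot.read_camera('wrist'); cv2.imwrite('pics/w2.png',im[:,:,::-1])
E
```

```text
t: 3.6
eef_pos: [0.3685, -0.288, 0.1673]
tool_rot: [0.0, 0.995, -0.097, 0.001]
contact_force: [0.3, 0.9, -0.2]
gripper_width: 0.997
3.6 [ 0.36848375 -0.28796781  0.16731579] [ 0.62  0.22 -0.1   2.1   0.03  0.82 -1.27] [ 0.29178093  0.90550314 -0.21525453]
[[ 9.812e-01 -1.931e-01  1.100e-03]
 [-1.931e-01 -9.812e-01 -8.000e-04]
 [ 1.200e-03  6.000e-04 -1.000e+00]]
todo tool mm [ 0.6 -4.2 59.3] yaw -0.1942724902645497
```

View pics/w2.png

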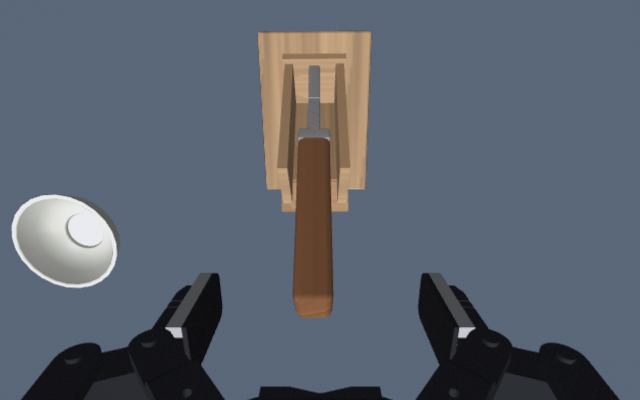

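The picture shows the handle centred at column 313, between the fingers (mid 320), and the trough is square to the gripper. This matches the -4 mm y correction.

```bash
python3 -m jog '[[[0.6,-4,25],[0,0,-0.5],-1],[[0,0,25],[0,0,0],-1],[[0,0,9],[0,0,0],-1],[[0,0,0],[0,0,0],-1],[[0,0,0],[0,0,0],-0.2]]' 60; python3 - <<'E'
from h import *
o=bot.get_obs(); print(o['t'],o['eef_pos'],o['contact_force'])
q=o['tool_rot'];M=R.from_quat([q[1],q[2],q[3],q[0]]).as_matrix()
print('todo tool mm', (M.T@(np.array([.370,-.284,.108])-o['eef_pos'])*1000).round(1), 'yaw',np.arctan2(M[1,0],M[0,0]))
im,d=bot.read_camera('wrist'); cv2.imwrite('pics/w3.png',im[:,:,::-1])
im,d=bot.read_camera('scene'); cv2.imwrite('pics/s3.png',cv2.resize(im[120:300,80:300,::-1],None,fx=3.5,fy=3.3,interpolation=cv2.INTER_CUBIC))
E
```

```text
t: 4.28
eef_pos: [0.3701, -0.2837, 0.1084]
tool_rot: [0.0, 0.996, -0.092, 0.001]
contact_force: [-0.5, -0.2, -0.3]
gripper_width: 0.813
4.275 [ 0.37013841 -0.28372244  0.10838214] [-0.50812279 -0.16637736 -0.33873276]
todo tool mm [-0.1  0.3  0.4] yaw -0.18448470306463158
```

View pics/w3.png

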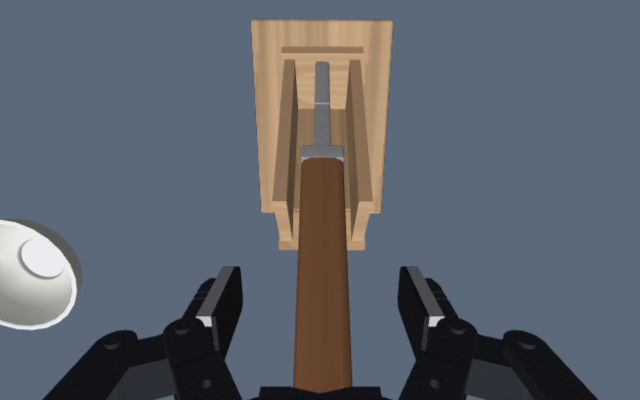

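View pics/s3.png

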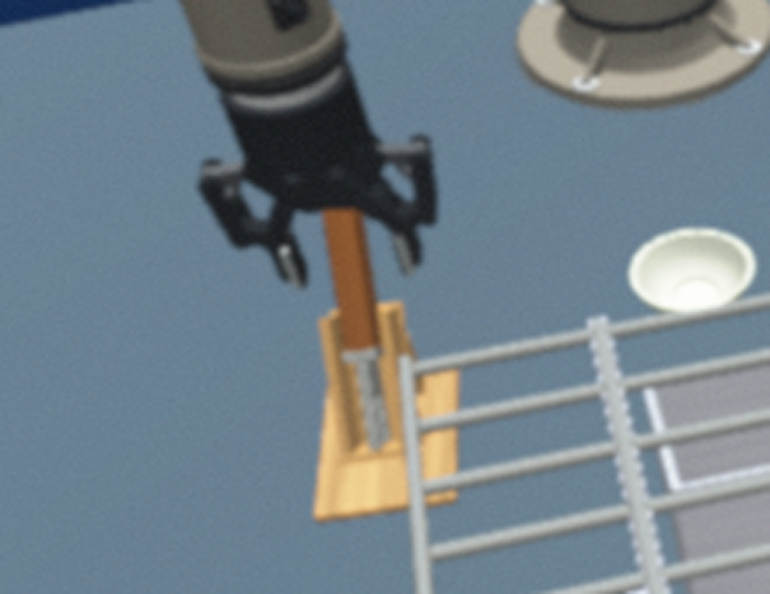

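The handle is centred between the pads at column about 322, and the gripper body is clear of the handle's end. I'll close the gripper now.

```bash
python3 -m jog '[[[0,0,0],[0,0,0],0.3],[[0,0,0],[0,0,0],1],[[0,0,0],[0,0,0],1],[[0,0,0],[0,0,0],1],[[0,0,0],[0,0,0],1],[[0,0,0],[0,0,0],1],[[0,0,0],[0,0,0],1]]' 120
```

```text
t: 5.25
eef_pos: [0.3694, -0.2836, 0.1077]
tool_rot: [0.0, 0.996, -0.092, 0.0]
contact_force: [-1.3, 0.6, 5.8]
gripper_width: 0.22
```

```bash
python3 -m jog '[[[-5.2,0,-6.1],[0,0,0],1],[[-6.4,0,-7.7],[0,0,0],1],[[-6.4,0,-7.7],[0,0,0],1],[[-6.4,0,-7.7],[0,0,0],1],[[0,0,-15],[0,0,0],1],[[0,0,-25],[0,0,0],1],[[0,0,-35],[0,0,0],1],[[0,0,-35],[0,0,0],1],[[0,0,0],[0,0,0],1]]'; python3 - <<'E'
from h import *
o=bot.get_obs(); print(o['t'],o['eef_pos'],o['q'].round(2),o['contact_force'])
im,d=bot.read_camera('wrist'); cv2.imwrite('pics/w4.png',im[:,:,::-1]); np.save('w4.npy',d)
im,d=bot.read_camera('scene'); cv2.imwrite('pics/s4.png',im[:,:,::-1])
E
```

```text
t: 6.38
eef_pos: [0.3465, -0.2795, 0.2495]
tool_rot: [0.001, 0.996, -0.092, 0.002]
contact_force: [-0.2, -0.2, -1.1]
gripper_width: 0.214
6.375 [ 0.34649672 -0.27950257  0.2495019 ] [ 0.64  0.08 -0.11  2.05  0.01  1.01 -1.23] [-0.2066277  -0.20383654 -1.09448496]
```

View pics/w4.png

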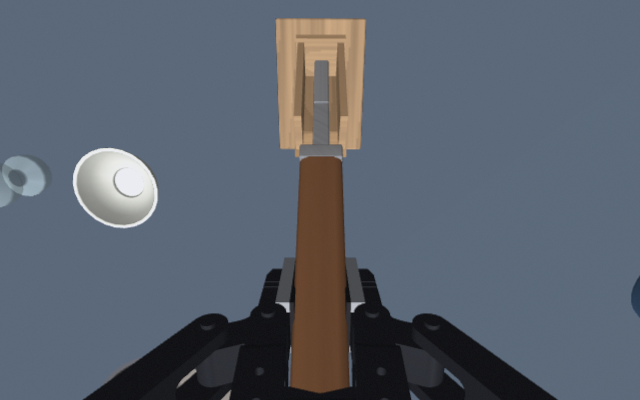

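View pics/s4.png

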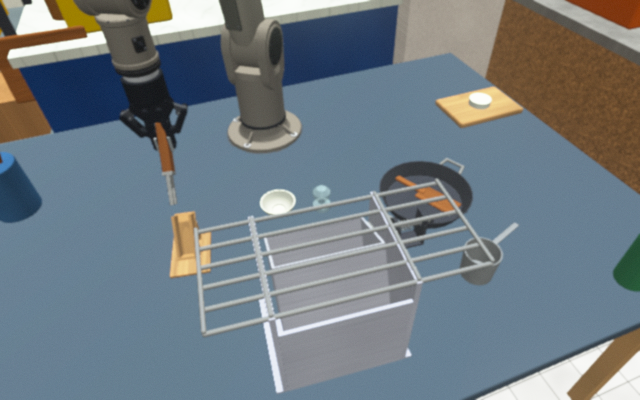

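The tool is held straight: handle at columns 300-345, fork at (321,62-145). The scene view shows it clear of the rest. Next I'll measure its pose in the gripper and the bar's position.

```bash
cat >> h.py <<'E'
def toolpose(im,d):
    """tool in gripper frame from a wrist picture: lean, yaw, tip"""
    i=bot.camera_info('wrist'); T=np.array(i['mount']); P=cloud(i,T,d)
    # handle face+fork: region columns near the middle, above pads, near range
    m=(d>0)&(d<0.30); m[:,:285]=0; m[:,360:]=0; m[262:]=0
    return P[m]
E
python3 - <<'E'
from h import *
d=np.load('w4.npy'); Q=toolpose(None,d); print(len(Q))
th=None
H=Q
c=H.mean(0)
best=None
for lean in np.arange(0.55,0.86,0.005):
  for yaw in np.arange(-0.06,0.0601,0.01):
    a=np.array([-np.sin(lean)*np.cos(yaw),-np.sin(lean)*np.sin(yaw),-np.cos(lean)])
    t=np.array([np.cos(lean)*np.cos(yaw),np.cos(lean)*np.sin(yaw),-np.sin(lean)])
    h,e=np.histogram(H@t,bins=np.arange(-.2,.2,.001)); sc=h.max()
    if best is None or sc>best[0]: best=(sc,lean,yaw,e[h.argmax()])
print(best)
lean=0.70
a=np.array([-np.sin(lean),0,-np.cos(lean)]);t=np.array([np.cos(lean),0,-np.sin(lean)])
s=H@a;tt=H@t;y=H[:,1]
for z0 in np.arange(s.min(),s.max(),0.01):
    k=(s>=z0)&(s<z0+0.01); print(z0.round(3),k.sum(),'y',np.percentile(y[k],[3,50,97]).round(4),'t',np.percentile(tt[k],[5,50,95]).round(4))
E
```

```text
7859
(np.int64(3729), np.float64(0.7000000000000002), np.float64(-0.009999999999999988), np.float64(0.02800000000000019))
-0.197 110 y [-0.0211 -0.0154  0.0213] t [-0.0455 -0.0445 -0.0437]
-0.187 128 y [-0.021  -0.0154  0.0209] t [-0.0505 -0.0445 -0.0436]
-0.177 144 y [-0.0207 -0.0154  0.0214] t [-0.0576 -0.0443 -0.0436]
-0.167 160 y [-0.021  -0.0154  0.021 ] t [-0.0636 -0.0446 -0.0437]
-0.157 472 y [-0.0211  0.0154  0.0213] t [-0.0714 -0.0526 -0.0438]
-0.147 67 y [-0.0206  0.0154  0.0212] t [-0.0732 -0.0591 -0.045 ]Traceback (most recent call last):
  File "<stdin>", line 18, in <module>
    return _quantile_unchecked(
        a, q, axis, out, overwrite_input, method, keepdims, weights)
    return _ureduce(a,
                    func=_quantile_ureduce_func,
    ...<5 lines>...
                    overwrite_input=overwrite_input,
                    method=method)
    r = func(a, **kwargs)
    result = _quantile(arr,
                       quantiles=q,
    ...<2 lines>...
                       out=out,
                       weights=wgt)
    slices_having_nans = np.isnan(arr[-1, ...])
                                  ~~~^^^^^^^^^
IndexError: index -1 is out of bounds for axis 0 with size 0
```

```bash
python3 - <<'E'
from h import *
d=np.load('w4.npy'); Q=toolpose(None,d)
lean=0.70
a=np.array([-np.sin(lean),0,-np.cos(lean)]);t=np.array([np.cos(lean),0,-np.sin(lean)])
H=Q[(Q@t>0.0)]
s=H@a;tt=H@t;y=H[:,1]
for z0 in np.arange(s.min(),s.max(),0.01):
    k=(s>=z0)&(s<z0+0.01)
    if k.sum()>9: print(z0.round(3),k.sum(),'y',np.percentile(y[k],[3,50,97]).round(4),'t',np.percentile(tt[k],[5,50,95]).round(4))
E
```

```text
-0.118 160 y [-0.0035  0.0001  0.0038] t [0.0278 0.0284 0.0292]
-0.108 187 y [-0.0034  0.0004  0.0042] t [0.0277 0.0286 0.0293]
-0.098 195 y [-0.0033  0.0004  0.0041] t [0.0277 0.0286 0.0293]
-0.088 220 y [-0.0038  0.0004  0.004 ] t [0.0275 0.0284 0.0293]
-0.078 231 y [-0.0036  0.0003  0.0039] t [0.0278 0.0285 0.0293]
-0.068 249 y [-0.0035 -0.0001  0.0037] t [0.0278 0.0285 0.0294]
-0.058 655 y [-0.0096 -0.0002  0.0096] t [0.0276 0.0286 0.0295]
-0.048 749 y [-0.0094 -0.0002  0.0091] t [0.0261 0.0283 0.0292]
-0.038 823 y [-0.0094 -0.0002  0.0093] t [0.0258 0.0283 0.0293]
-0.028 916 y [-0.0093 -0.0002  0.0091] t [0.0259 0.0283 0.0294]
-0.018 1022 y [-0.0095 -0.0002  0.009 ] t [0.0261 0.0283 0.0293]
-0.008 1242 y [-0.0124 -0.0002  0.0122] t [0.0115 0.0282 0.0294]
0.002 129 y [-0.0087 -0.0002  0.008 ] t [0.0272 0.0285 0.0294]
```

```bash
python3 -m jog '[[[0,0,-30],[0,0,-5.1],1],[[10,-35,-15],[0,0,0],1],[[13,-45,-15],[0,0,0],1],[[13,-45,-10],[0,0,0],1],[[13,-45,-5],[0,0,0],1],[[13,-45,0],[0,0,0],1],[[13,-45,0],[0,0,0],1],[[13,-45,0],[0,0,0],1],[[13,-45,0],[0,0,0],1],[[13,-43,0],[0,0,0],1],[[0,0,0],[0,0,0],1],[[0,0,0],[0,0,0],1]]'; python3 - <<'E'
from h import *
o=bot.get_obs(); print(o['t'],o['eef_pos'],o['q'].round(2),o['contact_force'])
q=o['tool_rot'];M=R.from_quat([q[1],q[2],q[3],q[0]]).as_matrix();print(M.round(4),'yaw',np.arctan2(M[1,0],M[0,0]))
bar=np.array([.6607,.0853,.170]); X=np.array([np.cos(-.096),np.sin(-.096),0])
ins=bar-.0731*X+np.array([0,0,.0705]); ax=-.644*X+np.array([0,0,.765])
for r in (0,.06,.11): print(r,(M.T@(ins+r*ax-o['eef_pos'])*1000).round(1))
im,d=bot.read_camera('wrist'); cv2.imwrite('pics/w5.png',im[:,:,::-1]); np.save('w5.npy',d)
im,d=bot.read_camera('scene'); cv2.imwrite('pics/s5.png',im[:,:,::-1])
E
```

```text
t: 7.98
eef_pos: [0.4955, 0.1009, 0.3201]
tool_rot: [0.001, 0.999, -0.048, -0.001]
contact_force: [0.3, -1.2, -1.4]
gripper_width: 0.219
7.975 [0.49548193 0.10090069 0.32011373] [ 0.15  0.16 -0.53  1.81  0.09  1.2  -2.07] [ 0.27474511 -1.20175075 -1.37778378]
[[ 9.955e-01 -9.510e-02 -3.000e-03]
 [-9.510e-02 -9.955e-01 -9.000e-04]
 [-2.900e-03  1.200e-03 -1.000e+00]] yaw -0.09526245130093187
0 [93.1 -0.3 79.3]
0.06 [54.3 -0.3 33.6]
0.11 [22.  -0.3 -4.6]
```

View pics/w5.png

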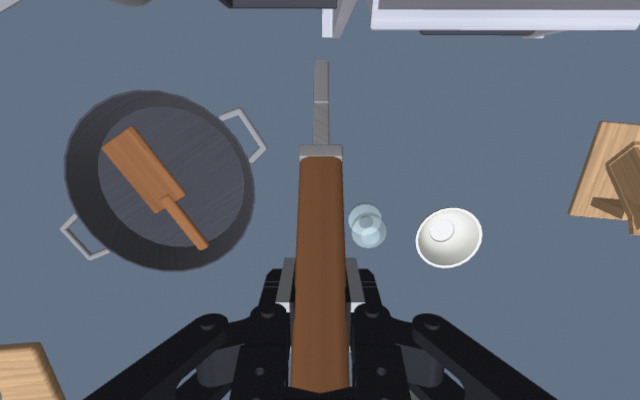

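View pics/s5.png

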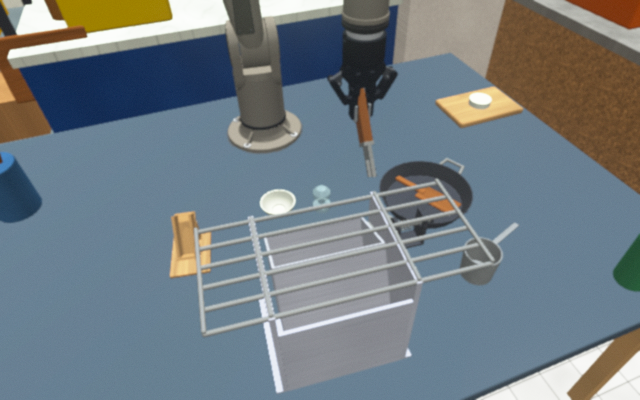

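Wrist: the fork is at (321,60) and the cheek's front face at columns 323-334, rows 5-37. That looks closer in y to the fork than I computed, so I'll measure it by depth before going on.

```bash
python3 -m jog '[[[15,0,-8],[0,0,0],1],[[8,0,0],[0,0,0],1],[[0,0,0],[0,0,0],1],[[0,0,0],[0,0,0],1]]'; python3 - <<'E'
from h import *
o=bot.get_obs(); print(o['t'],o['eef_pos'],o['contact_force'])
im,d=bot.read_camera('wrist'); cv2.imwrite('pics/w6.png',im[:,:,::-1]); np.save('w6.npy',d)
i,T=cam('wrist',o); np.save('w6T.npy',T); P=cloud(i,T,d)
a=-.096; X=np.array([np.cos(a),np.sin(a),0]);Y=np.array([-np.sin(a),np.cos(a),0]); O=np.array([.6776,-.0530,0])
C=np.stack([(P-O)@X,(P-O)@Y,P[...,2]],-1)
for v in (5,15,25,35,45,55):
    print(v,[(u,tuple((C[v,u]*1000).round(0).astype(int))) for u in (200,240,280,300,310,318,324,328,332,336,340,350,380,450,550)])
for k in bot.landmark_of('wrist','bar_neck'): print(k)
im,d=bot.read_camera('top'); cv2.imwrite('pics/t6.png',im[:,:,::-1]); np.save('t6.npy',d)
cv2.imwrite('pics/t6c.png',cv2.resize(im[100:200,230:400,::-1],None,fx=4.5,fy=4.5,interpolation=cv2.INTER_CUBIC))
E
```

```text
t: 8.57
eef_pos: [0.5186, 0.0993, 0.3291]
tool_rot: [0.0, 0.999, -0.048, -0.0]
contact_force: [0.1, 0.4, -0.8]
gripper_width: 0.221
8.575 [0.51859499 0.0992638  0.32910962] [ 0.05450894  0.37814465 -0.80174265]
5 [(200, (np.int64(-46), np.int64(204), np.int64(247))), (240, (np.int64(-46), np.int64(182), np.int64(248))), (280, (np.int64(-47), np.int64(159), np.int64(249))), (300, (np.int64(-46), np.int64(148), np.int64(247))), (310, (np.int64(-46), np.int64(142), np.int64(247))), (318, (np.int64(-46), np.int64(138), np.int64(247))), (324, (np.int64(-46), np.int64(134), np.int64(247))), (328, (np.int64(-46), np.int64(132), np.int64(246))), (332, (np.int64(-46), np.int64(130), np.int64(248))), (336, (np.int64(-46), np.int64(127), np.int64(246))), (340, (np.int64(-46), np.int64(125), np.int64(246))), (350, (np.int64(-46), np.int64(119), np.int64(247))), (380, (np.int64(-46), np.int64(102), np.int64(247))), (450, (np.int64(-13), np.int64(5), np.int64(72))), (550, (np.int64(-14), np.int64(-93), np.int64(78)))]
15 [(200, (np.int64(-51), np.int64(205), np.int64(248))), (240, (np.int64(-51), 
[... 3282 characters left out ...]
), np.int64(186), np.int64(-1))), (300, (np.int64(-54), np.int64(161), np.int64(-4))), (310, (np.int64(-54), np.int64(149), np.int64(-1))), (318, (np.int64(-54), np.int64(139), np.int64(-1))), (324, (np.int64(-55), np.int64(131), np.int64(4))), (328, (np.int64(-55), np.int64(126), np.int64(4))), (332, (np.int64(-55), np.int64(121), np.int64(6))), (336, (np.int64(-60), np.int64(119), np.int64(70))), (340, (np.int64(-59), np.int64(115), np.int64(69))), (350, (np.int64(-54), np.int64(99), np.int64(-2))), (380, (np.int64(-68), np.int64(90), np.int64(181))), (450, (np.int64(-67), np.int64(37), np.int64(181))), (550, (np.int64(-67), np.int64(-39), np.int64(182)))]
{'xy': [0.5, 0.0], 'score': 0.97}
```

View pics/w6.png

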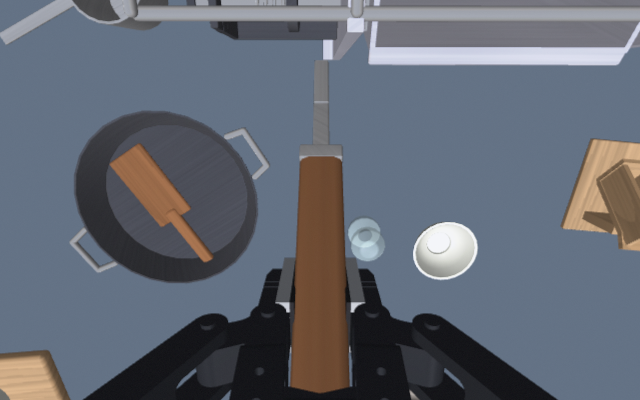

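View pics/t6c.png

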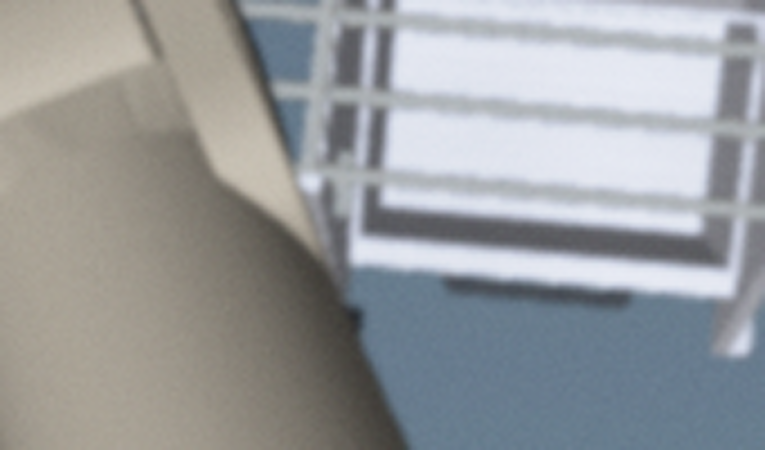

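Wrist depth agrees with my cabinet model: cheek front at x=-60, outer face y=120, strap top z≈124, rod at x≈-50. Now I'll go to the 60 mm stand-off along the tool axis and look.

```bash
cat > rem.py <<'E'
from h import *
o=bot.get_obs(); q=o['tool_rot'];M=R.from_quat([q[1],q[2],q[3],q[0]]).as_matrix()
print(o['t'],o['eef_pos'].round(4),o['contact_force'].round(1),o['gripper_width'],'yaw',np.arctan2(M[1,0],M[0,0]).round(4))
bar=np.array([.6607,.0853,.170]); X=np.array([np.cos(-.096),np.sin(-.096),0])
ins=bar-.0731*X+np.array([0,0,.0705]); ax=-.644*X+np.array([0,0,.765])
for r in (0,.03,.06,.11): print(r,(M.T@(ins+r*ax-o['eef_pos'])*1000).round(1))
def barcam(name):
    im,d=bot.read_camera('wrist'); cv2.imwrite(f'pics/{name}.png',im[:,:,::-1])
    i,T=cam('wrist',o); P=cloud(i,T,d)
    a=-.096; Y=np.array([-np.sin(a),np.cos(a),0]); O=np.array([.6776,-.0530,0])
    C=np.stack([(P-O)@X,(P-O)@Y,P[...,2]],-1)*1000
    return im,d,C,i,T
E
python3 rem.py
python3 -m jog '[[[8,0.5,9.5],[0,0,0],1],[[8,0.5,9.5],[0,0,0],1],[[8,0,9.5],[0,0,0],1],[[8,0,9.5],[0,0,0],1],[[0,0,0],[0,0,0],1],[[0,0,0],[0,0,0],1]]'; python3 - <<'E'
from rem import *
im,d,C,i,T=barcam('w7'); np.save('C7.npy',C)
cv2.imwrite('pics/w7c.png',cv2.resize(im[0:150,200:440,::-1],None,fx=3.3,fy=3.3,interpolation=cv2.INTER_CUBIC))
for k in bot.landmark_of('wrist','bar_neck'): print(k)
# bar neck px prediction
print(proj(i,T,bar))
E
```

```text
8.725 [0.5188 0.0995 0.3294] [-0.2  0.3 -2.2] 0.2161328724699144 yaw -0.095
0 [69.6  0.6 88.8]
0.03 [50.3  0.6 65.9]
0.06 [30.9  0.6 43. ]
0.11 [-1.3  0.5  4.7]
t: 9.48
eef_pos: [0.5509, 0.0956, 0.2916]
tool_rot: [-0.0, 0.999, -0.047, -0.0]
contact_force: [-0.0, 0.3, -1.2]
gripper_width: 0.217
9.475 [0.5509 0.0956 0.2916] [-0.   0.3 -1.2] 0.2166303925703528 yaw -0.095
0 [37.1 -0.2 51.1]
0.03 [17.8 -0.2 28.2]
0.06 [-1.5 -0.2  5.2]
0.11 [-33.7  -0.3 -33. ]
{'xy': [0.4963, 0.108], 'score': 0.8}
(np.float64(319.9119262709332), np.float64(44.47589376949287), np.float64(0.2400495256137144))
```

View pics/w7c.png

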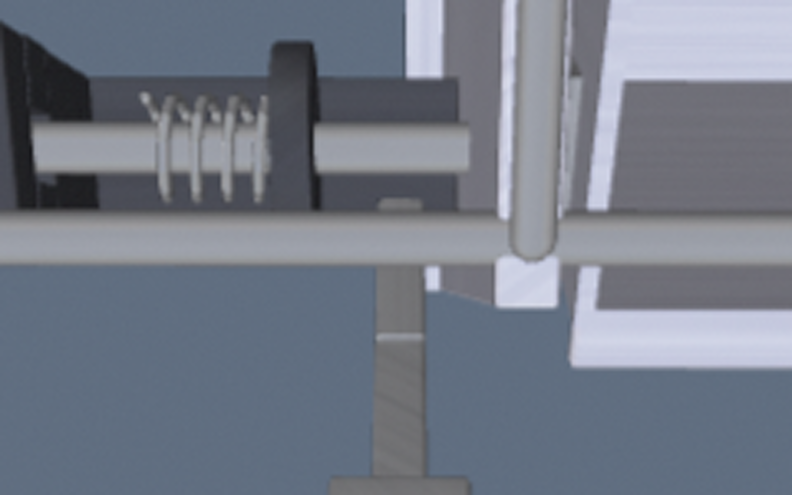

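The crop shows the bar neck at crop rows 125-170 (image row ≈44, as predicted), the collar at columns 270-315, and the fork at columns 380-425, centred in the neck. I'll check the bar's height from depth.

```bash
python3 - <<'E'
import numpy as np
C=np.load('C7.npy')
for v in range(34,56,2): print(v,[tuple(C[v,u].round(1)) for u in (305,315,325,332)])
print([ (u,C[44,u].round(0)) for u in range(280,350,5)])
E
```

```text
34 [(np.float64(-17.8), np.float64(148.0), np.float64(123.4)), (np.float64(-17.9), np.float64(140.0), np.float64(124.3)), (np.float64(-18.0), np.float64(132.0), np.float64(124.9)), (np.float64(-17.8), np.float64(126.3), np.float64(123.3))]
36 [(np.float64(-55.9), np.float64(136.2), np.float64(432.7)), (np.float64(-19.3), np.float64(140.0), np.float64(123.7)), (np.float64(-19.2), np.float64(131.9), np.float64(123.0)), (np.float64(-19.2), np.float64(126.3), np.float64(123.3))]
38 [(np.float64(-26.4), np.float64(146.2), np.float64(172.8)), (np.float64(-26.3), np.float64(139.4), np.float64(172.3)), (np.float64(-26.2), np.float64(132.6), np.float64(172.0)), (np.float64(-26.1), np.float64(127.8), np.float64(170.5))]
40 [(np.float64(-27.6), np.float64(146.2), np.float64(172.7)), (np.float64(-27.8), np.float64(139.4), np.float64(174.9)), (np.float64(-27.7), np.float64(132.6), np.float64(173.6)), (np.float64(-27.6), np.float64(127.8), np.float64(172.8))]
42 [(np.float64(-28.8), np.float64(146.2), np.float64(172.6)), (np.float64(-28.8), np.float64(139.4), np.float64(172.4)), (np.float64(-28.9)
[... 1316 characters left out ...]
-32.6), np.float64(148.2), np.float64(123.1)), (np.float64(-32.6), np.float64(140.0), np.float64(122.7)), (np.float64(-32.6), np.float64(131.8), np.float64(122.9)), (np.float64(-32.6), np.float64(126.1), np.float64(123.8))]
[(280, array([-30., 163., 173.])), (285, array([-32., 158., 189.])), (290, array([-32., 155., 188.])), (295, array([-30., 153., 173.])), (300, array([-30., 150., 174.])), (305, array([-30., 146., 173.])), (310, array([-30., 143., 174.])), (315, array([-30., 139., 174.])), (320, array([-30., 136., 173.])), (325, array([-30., 133., 173.])), (330, array([-30., 129., 174.])), (335, array([-30., 126., 173.])), (340, array([-30., 122., 173.])), (345, array([-34., 121., 209.]))]
```

```bash
python3 -m jog '[[[-1.5,0,5.2],[0,0,0],1],[[6.4,0,7.6],[0,0,0],1],[[6.4,0,7.6],[0,0,0],1],[[0,0,0],[0,0,0],1],[[0,0,0],[0,0,0],1]]'; python3 - <<'E'
from rem import *
im,d,C,i,T=barcam('w8')
cv2.imwrite('pics/w8c.png',cv2.resize(im[0:150,200:440,::-1],None,fx=3.3,fy=3.3,interpolation=cv2.INTER_CUBIC))
E
```

```text
t: 10.2
eef_pos: [0.5622, 0.0945, 0.271]
tool_rot: [-0.0, 0.999, -0.048, -0.0]
contact_force: [-0.1, -0.9, -1.0]
gripper_width: 0.225
10.2 [0.5622 0.0945 0.271 ] [-0.1 -0.9 -1. ] 0.2245145824787239 yaw -0.0953
0 [25.8 -0.3 30.5]
0.03 [ 6.5 -0.3  7.5]
0.06 [-12.8  -0.3 -15.4]
0.11 [-45.   -0.3 -53.7]
```

View pics/w8c.png

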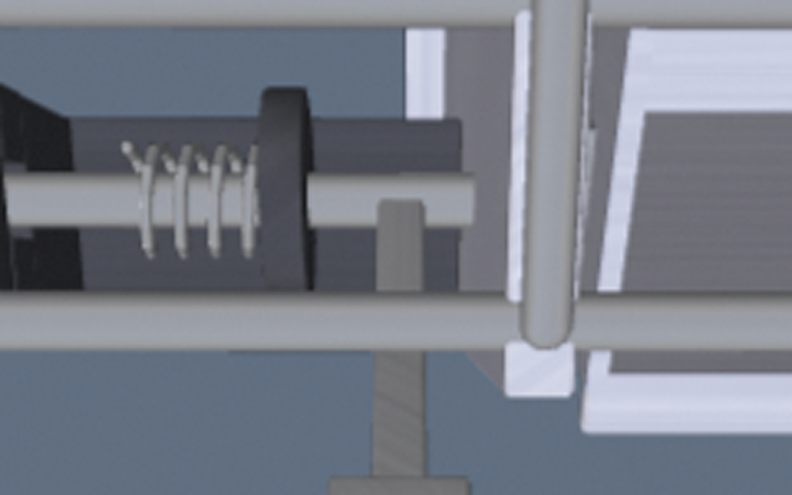

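The fork now lies on the bar's line at crop (400,200), upper tine over the bar, with its axis offset ≈0. I'll slide on along the axis.

```bash
python3 -m jog '[[[6.4,0,7.6],[0,0,0],1],[[6.4,0,7.6],[0,0,0],1],[[0,0,0],[0,0,0],1]]'; python3 -m jog '[[[6.4,0,7.6],[0,0,0],1],[[6.4,0,7.6],[0,0,0],1],[[0,0,0],[0,0,0],1],[[0,0,0],[0,0,0],1]]'; python3 - <<'E'
from rem import *
im,d,C,i,T=barcam('w9')
cv2.imwrite('pics/w9c.png',cv2.resize(im[0:180,200:440,::-1],None,fx=3.3,fy=3.3,interpolation=cv2.INTER_CUBIC))
E
```

```text
t: 10.62
eef_pos: [0.5749, 0.0928, 0.2547]
tool_rot: [0.0, 0.999, -0.048, -0.001]
contact_force: [-0.2, -0.1, -1.1]
gripper_width: 0.219
t: 11.12
eef_pos: [0.5876, 0.0921, 0.2407]
tool_rot: [-0.0, 0.999, -0.048, -0.0]
contact_force: [-0.3, -0.4, -0.7]
gripper_width: 0.222
11.125 [0.5876 0.0921 0.2407] [-0.3 -0.4 -0.7] 0.22165848005447863 yaw -0.0952
0 [ 0.3 -0.3  0.2]
0.03 [-19.   -0.3 -22.8]
0.06 [-38.4  -0.3 -45.7]
0.11 [-70.6  -0.3 -84. ]
```

View pics/w9c.png

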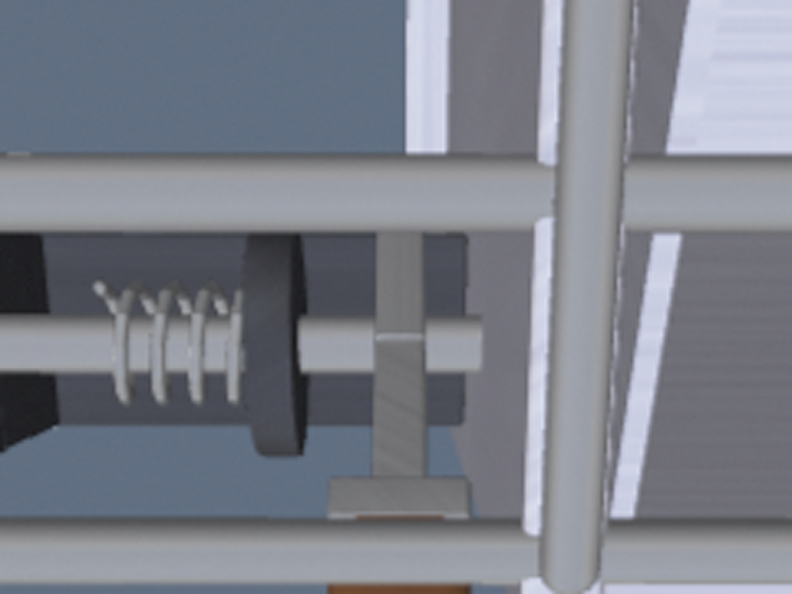

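The fork straddles the bar (fork at crop columns 375-425, bar at row 343) with the collar left at 245-305, and there is no contact force. Pushing outwards now (tool -y).

```bash
python3 -m jog '[[[0,-5,0],[0,0,0],1],[[0,-5,0],[0,0,0],1],[[0,-4,0],[0,0,0],1],[[0,-4,0],[0,0,0],1],[[0,0,0],[0,0,0],1]]'; python3 -m jog '[[[0,-3,0],[0,0,0],1],[[0,-3,0],[0,0,0],1],[[0,-3,0],[0,0,0],1],[[0,0,0],[0,0,0],1],[[0,0,0],[0,0,0],1]]'; python3 - <<'E'
from rem import *
im,d,C,i,T=barcam('w10')
cv2.imwrite('pics/w10c.png',cv2.resize(im[0:180,200:440,::-1],None,fx=3.3,fy=3.3,interpolation=cv2.INTER_CUBIC))
E
```

```text
t: 11.8
eef_pos: [0.5892, 0.1084, 0.2407]
tool_rot: [0.001, 0.999, -0.048, -0.0]
contact_force: [-2.2, -3.2, 1.7]
gripper_width: 0.218
t: 12.42
eef_pos: [0.5902, 0.1184, 0.2406]
tool_rot: [0.0, 0.999, -0.048, -0.0]
contact_force: [-0.7, -4.3, 0.2]
gripper_width: 0.221
12.425 [0.5902 0.1184 0.2406] [-0.7 -4.3  0.2] 0.2208040639906013 yaw -0.0957
0 [ 0.2 26.2  0.1]
0.03 [-19.1  26.2 -22.8]
0.06 [-38.4  26.2 -45.8]
0.11 [-70.6  26.2 -84. ]
```

View pics/w10c.png

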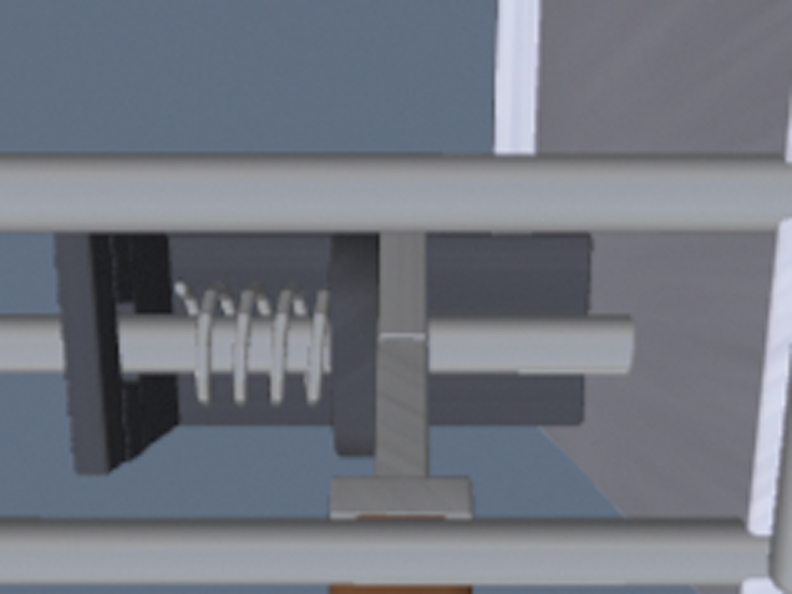

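The fork holds the collar pushed (contact at crop column 378), with about 4.3 N against it. Checking whether the bin has swung.

```bash
python3 -m jog '[[[0,0,0],[0,0,0],1],[[0,0,0],[0,0,0],1],[[0,0,0],[0,0,0],1],[[0,0,0],[0,0,0],1]]'; python3 - <<'E'
from h import *
im,d=bot.read_camera('scene'); cv2.imwrite('pics/s11.png',im[:,:,::-1])
im,d=bot.read_camera('top'); cv2.imwrite('pics/t11.png',im[:,:,::-1]);print(bot.get_obs()['t'])
E
```

```text
t: 12.98
eef_pos: [0.5903, 0.1187, 0.2407]
tool_rot: [0.0, 0.999, -0.048, 0.0]
contact_force: [-1.2, -4.6, -0.8]
gripper_width: 0.22
13.075
```

View pics/s11.png

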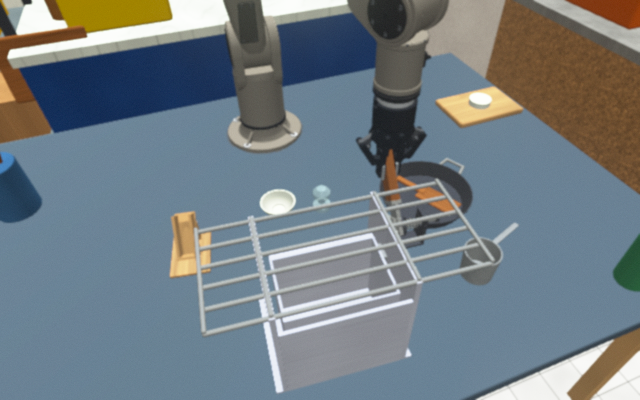

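View pics/t11.png

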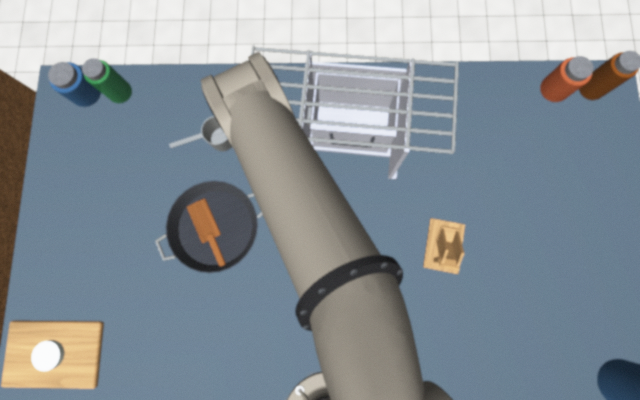

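The bin looks upright in the cabinet: its rim is now at (270-395, 235-330) in the scene view. I'll check its tilt by depth, then let the bar back slowly.

```bash
python3 - <<'E'
from h import *
for n in ['scene','top']:
    i,T=cam(n); im,d=bot.read_camera(n); P=cloud(i,T,d)
    a=-.096; X=np.array([np.cos(a),np.sin(a),0]);Y=np.array([-np.sin(a),np.cos(a),0]); O=np.array([.6776,-.0530,0])
    C=np.stack([(P-O)@X,(P-O)@Y,P[...,2]],-1)*1000; v=d>0
    m=v&(C[...,2]>140)&(C[...,2]<190)&(abs(C[...,1])<95)&(C[...,0]>-90)&(C[...,0]<140); Q=C[m]
    h,e=np.histogram(Q[:,0],bins=np.arange(-90,145,10)); print(n,dict(zip(e[:-1].astype(int).tolist(),h.tolist()))); 
    f=Q[Q[:,0]<40]; print(np.percentile(f[:,2],[5,50,95]))
E
python3 -m jog '[[[0,4,0],[0,0,0],1],[[0,4,0],[0,0,0],1],[[0,4,0],[0,0,0],1],[[0,4,0],[0,0,0],1],[[0,4,0],[0,0,0],1],[[0,4,0],[0,0,0],1],[[0,2,0],[0,0,0],1],[[0,0,0],[0,0,0],1],[[0,0,0],[0,0,0],1]]'; python3 - <<'E'
from rem import *
im,d,C,i,T=barcam('w12')
cv2.imwrite('pics/w12c.png',cv2.resize(im[0:180,200:440,::-1],None,fx=3.3,fy=3.3,interpolation=cv2.INTER_CUBIC))
E
```

```text
scene {-90: 0, -80: 0, -70: 0, -60: 0, -50: 0, -40: 0, -30: 0, -20: 0, -10: 0, 0: 1132, 10: 5, 20: 8, 30: 10, 40: 5, 50: 6, 60: 9, 70: 12, 80: 7, 90: 5, 100: 1, 110: 1, 120: 692, 130: 63}
[141.87889276 173.39794403 188.26841718]
top {-90: 0, -80: 0, -70: 0, -60: 0, -50: 0, -40: 0, -30: 48, -20: 9, -10: 28, 0: 288, 10: 0, 20: 6, 30: 9, 40: 12, 50: 8, 60: 6, 70: 6, 80: 12, 90: 8, 100: 7, 110: 8, 120: 731, 130: 13}
[142.12158665 154.00838569 166.26550011]
t: 14.3
eef_pos: [0.5878, 0.0932, 0.2407]
tool_rot: [-0.0, 0.999, -0.047, 0.0]
contact_force: [-0.8, 0.4, -0.7]
gripper_width: 0.215
14.3 [0.5878 0.0932 0.2407] [-0.8  0.4 -0.7] 0.21513579670262256 yaw -0.095
0 [0.3 0.8 0.2]
0.03 [-19.1   0.8 -22.7]
0.06 [-38.4   0.8 -45.7]
0.11 [-70.6   0.7 -83.9]
```

View pics/w12c.png

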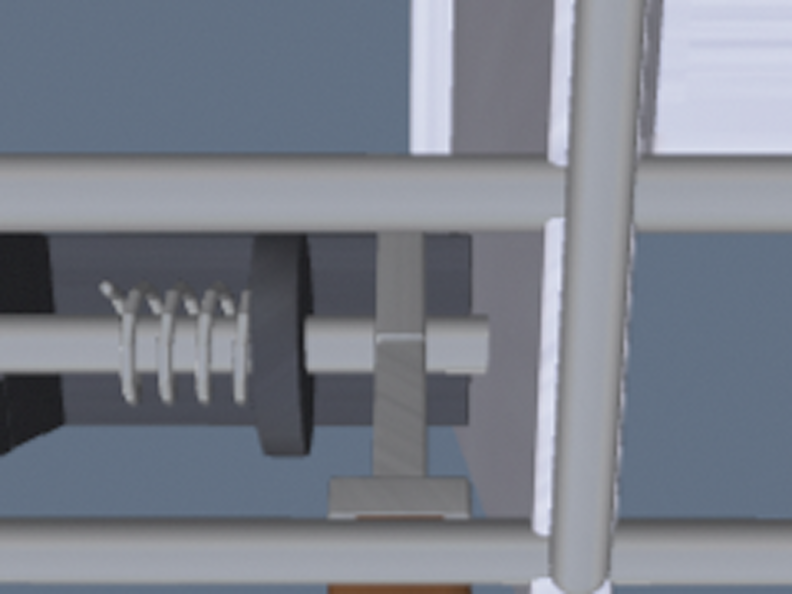

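The bin's walls stand at x≈0-10 and x≈120-130 (upright, so shut). The bar has returned: its collar is back at columns 250-312 with the fork free between. Retracting along the tool axis.

```bash
python3 -m jog '[[[-6.4,0,-7.6],[0,0,0],1],[[-6.4,0,-7.6],[0,0,0],1],[[-6.4,0,-7.6],[0,0,0],1],[[-6.4,0,-7.6],[0,0,0],1],[[-9.7,0,-11.5],[0,0,0],1],[[-12.9,0,-15.3],[0,0,0],1],[[-19.3,0,-22.9],[0,0,0],1],[[-20,0,-10],[0,0,0],1],[[0,0,0],[0,0,0],1],[[0,0,0],[0,0,0],1]]'; python3 - <<'E'
from rem import *
im,d,C,i,T=barcam('w13'); np.save('w13.npy',d)
Q=toolpose(None,d); lean=.70
a=np.array([-np.sin(lean),0,-np.cos(lean)]);t=np.array([np.cos(lean),0,-np.sin(lean)])
H=Q[(Q@t>0.0)]; s=H@a;tt=H@t;y=H[:,1]
for z0 in np.arange(s.min(),s.max(),0.02):
    k=(s>=z0)&(s<z0+0.02)
    if k.sum()>9: print(z0.round(4),k.sum(),'y',np.percentile(y[k],[3,50,97]).round(4),'t',np.percentile(tt[k],[5,50,95]).round(4))
print(o['q'].round(2))
# rest target: TCP for tool home. grip world (.3697,-.2842,.1238); measured grasp TCP .3694,-.2836,.1077 yaw -.184
M2=M
for nm,Pt in (('home',[.3694,-.2836,.1077]),):
    yw=-.185; Xr=np.array([np.cos(yw),np.sin(yw),0]); axr=-.644*Xr+np.array([0,0,.765])
    ab=np.array(Pt)+.04*axr+np.array([0,0,.11]); print('above world',ab.round(4))
    d=ab-o['eef_pos']; Yr=np.array([np.sin(yw),-np.cos(yw),0]); print('in rest-tool frame',d@Xr*1000,d@Yr*1000,-d[2]*1000)
E
```

```text
t: 15.6
eef_pos: [0.5008, 0.101, 0.331]
tool_rot: [0.0, 0.999, -0.048, 0.0]
contact_force: [-0.0, -0.5, -1.4]
gripper_width: 0.217
15.6 [0.5008 0.101  0.331 ] [-0.  -0.5 -1.4] 0.21749598689325333 yaw -0.0956
0 [87.5  0.3 90.5]
0.03 [68.2  0.3 67.6]
0.06 [48.9  0.3 44.6]
0.11 [16.8  0.3  6.3]
-0.2263 96 y [-0.0246 -0.0198  0.0151] t [0.0019 0.0073 0.0112]
-0.2063 100 y [0.015  0.0178 0.0243] t [0.0014 0.0091 0.0164]
-0.1863 140 y [0.015  0.019  0.0242] t [0.0148 0.0235 0.0311]
-0.1663 100 y [0.0153 0.0192 0.0238] t [0.0314 0.0371 0.0422]
-0.1263 199 y [-0.0034  0.0005  0.0044] t [0.0276 0.0285 0.0292]
-0.1063 375 y [-0.0033  0.0004  0.0042] t [0.0276 0.0285 0.0293]
-0.0863 457 y [-0.0036  0.0004  0.0039] t [0.0276 0.0285 0.0293]
-0.0663 986 y [-0.0094 -0.0001  0.0096] t [0.0274 0.0286 0.0294]
-0.0463 1589 y [-0.0093 -0.0001  0.0092] t [0.0259 0.0283 0.0293]
-0.0263 1976 y [-0.0094 -0.0001  0.0092] t [0.0257 0.0283 0.0293]
-0.0063 1202 y [-0.0124 -0.0001  0.0122] t [0.0118 0.0282 0.0293]
[ 0.16  0.16 -0.53  1.78  0.09  1.22 -2.07]
above world [ 0.3441 -0.2789  0.2483]
in rest-tool frame -84.13826302501572 402.2057384541352 82.67138132697904
```

The tool has not slipped in the grip (t=0.0285, y≈0, as before). Going back above the rest.

```bash
python3 -m jog '[[[-10,20,0],[0,0,5.1],1],[[-10,44,0],[0,0,0],1],[[-10,45,0],[0,0,0],1],[[-10,45,0],[0,0,0],1],[[-10,45,0],[0,0,0],1],[[-10,45,5],[0,0,0],1],[[-8,45,10],[0,0,0],1],[[-8,45,15],[0,0,0],1],[[-8,45,15],[0,0,0],1],[[0,23,15],[0,0,0],1],[[0,0,0],[0,0,0],1],[[0,0,0],[0,0,0],1]]'; cat > rem2.py <<'E'
from h import *
o=bot.get_obs(); q=o['tool_rot'];M=R.from_quat([q[1],q[2],q[3],q[0]]).as_matrix()
print(o['t'],o['eef_pos'].round(4),o['contact_force'].round(1),'yaw',np.arctan2(M[1,0],M[0,0]).round(4),'down',M[:,2].round(4))
yw=-.185; Xr=np.array([np.cos(yw),np.sin(yw),0]); axr=-.644*Xr+np.array([0,0,.765]); Pt=np.array([.3694,-.2836,.1077])
for nm,Q in (('above',Pt+.04*axr+[0,0,.11]),('ax40',Pt+.04*axr),('home',Pt)): print(nm,(M.T@(Q-o['eef_pos'])*1000).round(1))
E
python3 - <<'E'
from rem2 import *
im,d=bot.read_camera('wrist'); cv2.imwrite('pics/w14.png',im[:,:,::-1])
E
```

```text
t: 17.15
eef_pos: [0.3466, -0.2791, 0.2708]
tool_rot: [-0.0, 0.996, -0.092, -0.0]
contact_force: [-0.1, 0.1, -1.6]
gripper_width: 0.224
17.15 [ 0.3466 -0.2791  0.2708] [-0.1  0.1 -1.6] yaw -0.1836 down [-2.e-04  6.e-04 -1.e+00]
above [-2.5  0.3 22.5]
ax40 [ -2.5   0.3 132.5]
home [ 23.3   0.4 163.1]
```

View pics/w14.png

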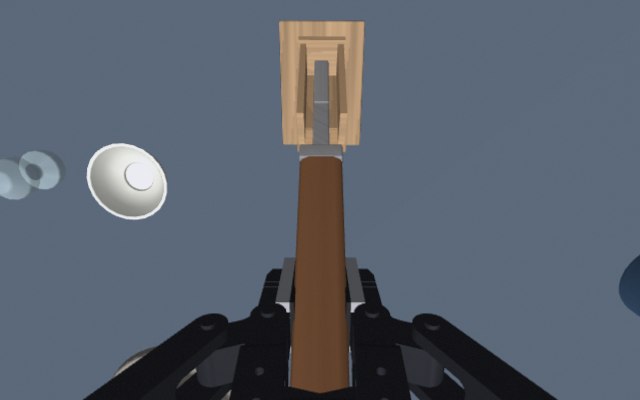

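The fork is over the trough's centre line (321 against trough columns 300-345). Lowering straight first, 3 mm off the back board.

```bash
python3 -m jog '[[[0,0.2,35],[0,0,0],1],[[0,0,35],[0,0,0],1],[[0,0,30],[0,0,0],1],[[0,0,15],[0,0,0],1],[[0,0,10],[0,0,0],1],[[0,0,0],[0,0,0],1],[[0,0,0],[0,0,0],1]]'; python3 - <<'E'
from rem2 import *
im,d=bot.read_camera('wrist'); cv2.imwrite('pics/w15.png',im[:,:,::-1])
E
```

```text
t: 18.08
eef_pos: [0.3467, -0.2802, 0.1467]
tool_rot: [0.0, 0.996, -0.092, 0.001]
contact_force: [0.3, 0.2, -1.0]
gripper_width: 0.221
18.075 [ 0.3467 -0.2802  0.1467] [ 0.3  0.2 -1. ] yaw -0.1843 down [ 1.4e-03 -9.0e-04 -1.0e+00]
above [  -2.6   -0.8 -101.7]
ax40 [-2.8 -0.9  8.3]
home [22.9 -0.9 39. ]
```

View pics/w15.png

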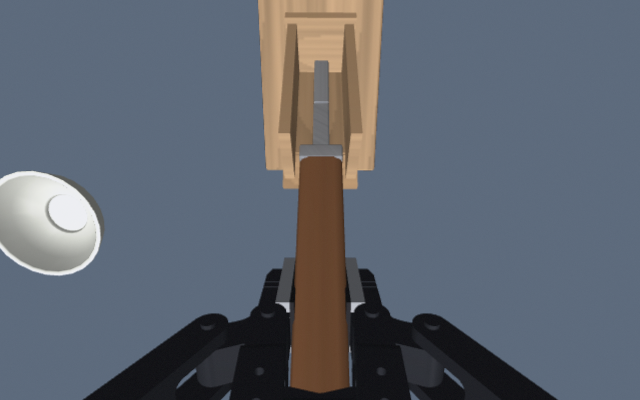

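```bash
python3 -m jog '[[[-3.8,-0.9,3.2],[0,0,0],1],[[6.4,0,7.6],[0,0,0],1],[[6.4,0,7.6],[0,0,0],1],[[6.4,0,7.6],[0,0,0],1],[[5,0,6],[0,0,0],1],[[0,0,0],[0,0,0],1],[[0,0,0],[0,0,0],1]]'; python3 rem2.py
```

```text
t: 19.0
eef_pos: [0.3661, -0.2827, 0.1138]
tool_rot: [-0.0, 0.996, -0.092, -0.0]
contact_force: [0.0, 0.6, -0.6]
gripper_width: 0.218
19.0 [ 0.3661 -0.2827  0.1138] [ 0.   0.6 -0.6] yaw -0.1844 down [-2.e-04  1.e-04 -1.e+00]
above [ -22.4    0.2 -134.5]
ax40 [-22.4   0.2 -24.5]
home [3.4 0.3 6.1]
```

```bash
python3 -m jog '[[[1.7,0.3,2.7],[0,0,0],1],[[1.5,0,2.5],[0,0,0],1],[[0,0,0],[0,0,0],1],[[0,0,0],[0,0,0],1]]'; python3 - <<'E'
from rem2 import *
im,d=bot.read_camera('wrist'); cv2.imwrite('pics/w16.png',im[:,:,::-1])
E
```

```text
t: 19.5
eef_pos: [0.3693, -0.2836, 0.1086]
tool_rot: [0.0, 0.996, -0.092, 0.0]
contact_force: [-0.7, -0.5, -1.1]
gripper_width: 0.216
19.5 [ 0.3693 -0.2836  0.1086] [-0.7 -0.5 -1.1] yaw -0.1843 down [ 0. -0. -1.]
above [ -25.7   -0.  -139.7]
ax40 [-25.7  -0.  -29.7]
home [ 0.1 -0.   0.9]
```

View pics/w16.png

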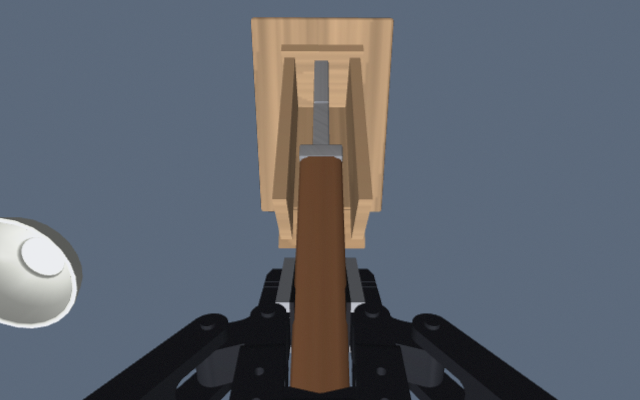

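The tool is seated as at the start, and the view matches the pre-grasp picture. I'll lower 1 mm, then release and look.

```bash
python3 -m jog '[[[0,0,0.8],[0,0,0],1],[[0,0,0],[0,0,0],1],[[0,0,0],[0,0,0],0.4],[[0,0,0],[0,0,0],0.2],[[0,0,0],[0,0,0],-0.3],[[0,0,0],[0,0,0],-1],[[0,0,0],[0,0,0],-1],[[0,0,0],[0,0,0],-1],[[0,0,0],[0,0,0],-1]]'; python3 - <<'E'
from rem2 import *
im,d=bot.read_camera('wrist'); cv2.imwrite('pics/w17.png',im[:,:,::-1])
E
```

```text
t: 20.68
eef_pos: [0.3693, -0.2836, 0.1078]
tool_rot: [-0.0, 0.996, -0.092, -0.0]
contact_force: [0.3, -0.2, 0.5]
gripper_width: 1.0
20.675 [ 0.3693 -0.2836  0.1078] [ 0.3 -0.2  0.5] yaw -0.1843 down [-0.  0. -1.]
above [ -25.7   -0.  -140.5]
ax40 [-25.7  -0.  -30.5]
home [ 0.1 -0.   0.1]
```

View pics/w17.png

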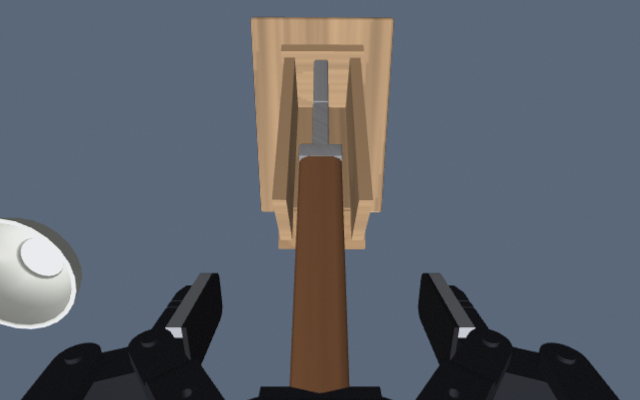

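The fingers are open and clear of the handle. Lifting away to the earlier viewing pose (about z 0.317).

```bash
python3 -m jog '[[[0,0,-15],[0,0,0],-1],[[0,0,-30],[0,0,0],-1],[[0,0,-45],[0,0,0],-1],[[10,0,-60],[0,0,0],-1],[[17,0,-59],[0,0,0],-1],[[0,0,0],[0,0,0],-1],[[0,0,0],[0,0,0],-1],[[0,0,0],[0,0,0],-1]]'; python3 - <<'E'
from h import *
o=bot.get_obs(); print(o['t'],o['eef_pos'],o['contact_force'])
im,d=bot.read_camera('wrist'); cv2.imwrite('pics/w18.png',im[:,:,::-1])
i,T=cam('wrist',o); P=cloud(i,T,d)
yw=-0.185; X=np.array([np.cos(yw),np.sin(yw),0]);Y=np.array([-np.sin(yw),np.cos(yw),0]);Z=np.array([0,0,1.])
ax=-0.644*X+0.765*Z; tx=0.765*X+0.644*Z
m=(d>0)&(P[...,2]>0.1)&(P[...,2]<0.2); m[:, :290]=0; m[:,360:]=0; m[260:]=0
Q=P[m]; y=Q@Y; s=Q@ax; t=Q@tx
for z0 in np.arange(s.min(),s.max(),0.01):
    k=(s>=z0)&(s<z0+0.01); print(z0.round(3),k.sum(),'y',np.percentile(y[k],[3,50,97]).round(4),'t',np.percentile(t[k],[5,50,95]).round(4))
for n in ('scene','top'):
    im,d=bot.read_camera(n); cv2.imwrite(f'pics/{n}18.png',im[:,:,::-1])
    for th in ['pan_mid','cup_mid','bowl_mid','stopper_mid','bar_neck']:
        for k in bot.landmark_of(n,th)[:1]: print(n,th,round(k['score'],2),round(k['xy'][0]*640,1),round(k['xy'][1]*400,1))
    i,T=cam(n); P=cloud(i,T,d)
    a=-.096; X=np.array([np.cos(a),np.sin(a),0]);Y=np.array([-np.sin(a),np.cos(a),0]); O=np.array([.6776,-.0530,0])
    C=np.stack([(P-O)@X,(P-O)@Y,P[...,2]],-1)*1000
    m=(d>0)&(abs(C[...,0]+30)<25)&(C[...,2]>150)&(C[...,2]<195)&(C[...,1]>122)&(C[...,1]<200); Q=C[m]
    col=Q[Q[:,2]>180]; print('collar pts',len(col),np.percentile(col[:,1],[5,50,95]) if len(col) else '')
E
```

```text
t: 21.72
eef_pos: [0.3948, -0.2881, 0.3156]
tool_rot: [-0.001, 0.996, -0.092, -0.001]
contact_force: [-0.2, -0.4, -0.7]
gripper_width: 1.0
21.725 [ 0.39475025 -0.28811692  0.31559285] [-0.20986608 -0.40166706 -0.6607002 ]
-0.221 221 y [-0.2319 -0.2104 -0.19  ] t [0.4142 0.4164 0.4177]
-0.211 250 y [-0.2317 -0.2104 -0.1908] t [0.4062 0.4155 0.417 ]
-0.201 155 y [-0.2194 -0.2104 -0.2004] t [0.4137 0.4158 0.4171]
-0.191 172 y [-0.2193 -0.2104 -0.2006] t [0.4129 0.4158 0.4169]
-0.181 178 y [-0.2202 -0.2104 -0.2007] t [0.4127 0.4158 0.417 ]
-0.171 191 y [-0.22   -0.2104 -0.2009] t [0.4132 0.4156 0.4168]
-0.161 189 y [-0.2199 -0.2104 -0.2011] t [0.4133 0.4158 0.4169]
-0.151 207 y [-0.2197 -0.2104 -0.2004] t [0.4129 0.4157 0.4168]
-0.141 482 y [-0.2196 -0.2105 -0.2011] t [0.3872 0.4111 0.4164]
-0.131 11 y [-0.2134 -0.2095 -0.2047] t [0.3865 0.3915 0.4054]
scene pan_mid 0.55 423.2 198.8
scene cup_mid 0.89 480.0 262.6
scene bowl_mid 0.57 280.5 205.5
scene stopper_mid 0.77 321.7 195.4
scene bar_neck 0.93 385.4 225.2
collar pts 48 [152.5935058  155.84016134 160.42872315]
top pan_mid 0.6 214.7 227.2
top cup_mid 0.84 219.4 129.0
top bowl_mid 0.6 355.8 265.6
top stopper_mid 0.65 309.8 254.6
top bar_neck 0.56 291.4 137.7
collar pts 44 [153.40325117 157.32241033 169.31827015]
```

View pics/scene18.png

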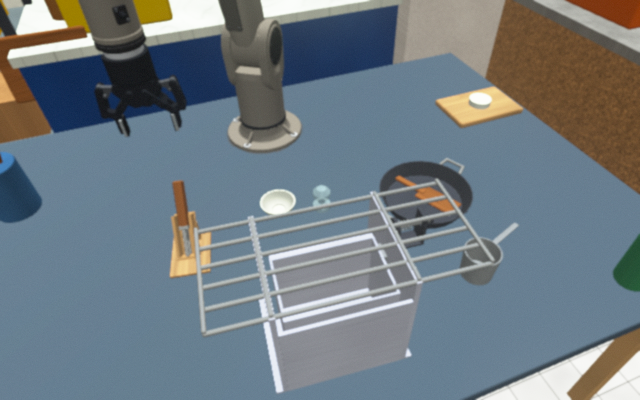

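View pics/top18.png

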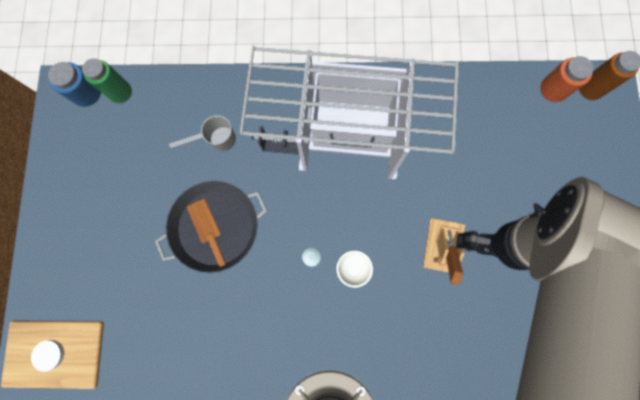

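Everything checks out. The tool is within about 1 mm of where it started, and the bin is upright. The collar's inner face is near y≈152, and the pan, cup, bowl and stopper haven't moved in the pictures. Handing in.

```bash
python3 -c "
from station import bot
print(bot.hand_in()); o=bot.get_obs(); print(o['t'],o['contact_force'])"
```

```text
the job is handed in; nothing more can be done
None
the job is handed in; nothing more can be done
```

I freed the bin with the fork and it swung shut by itself. The bar sprang back, and the tool is back in its rest. I handed in at about 22 s of the 64 s allowed; no verdict was reported.

**What I did:** I gripped the handle across its 20 mm with the gripper pointing straight down and took the tool out along its axis. I slid the fork under the front rod onto the bar's neck with no contact force. I then moved it about 26 mm outwards, pushing the collar about 14 mm by my reckoning, against 4–5 N. After that I let the bar return, pulled the fork out, and put the tool back along its axis.

**What the last checks showed:**
- **Bin:** it is upright, with its walls at x of about 0–10 and 120–130 mm in the cabinet's frame by depth (measured just after it swung; the last pictures look the same).
- **Spring bar:** the collar's inner edge is at y of about 153 mm, against 152 at rest.
- **Tool:** it is about 1 mm from its starting place, at the same lean. The gripper is open, about 0.2 m above it and touching nothing.
- **Pan, cup, bowl and stopper:** they look unmoved in both cameras. Their reported positions shifted by no more than about 4 pixels, which I put down to detector noise.

**What disagreed:**
- **Rod tops:** they measured about 250 mm high, not the 258 given, though 250 fits the stated 77 mm above the bar.
- **bar_neck height:** triangulating the network's landmarks put it about 6 mm higher than the cabinet fit. I used the cabinet fit, which the wrist camera supported to about 1.5 mm.

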